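# Sort the sample containers into their stands

## Robot

A 6-joint arm with a two-finger parallel gripper is mounted at the origin on a cart in front of the work surface, level with it; the furniture and walls round the work are solid. World frame = base frame: x ahead of the robot, y to its left, z up, the work surface at z = 0. Lengths are in m, angles in rad, forces in N, time in s.
With the tool pointing down it reaches from about 0.275 to 0.85 m from the base axis. Payload 5.2 kg.
Tool frame: the origin (TCP) lies at the very end of the fingers, on their centre line; the grasp point (between the pads) lies 19 mm behind it (robot.grip_depth is the distance from the TCP to the grasp point, in m); z points along the fingers, y is the direction in which the jaws open and shut (so a half turn about z gives the same grasp; the last joint's range is limited). The gripper opens to 85 mm and grips with 20 to 120 N. Pads are 22 mm wide; open, the fingers measure 114 mm over their backs; the gripper's body (76 mm by 85 mm) begins 54 mm behind the grasp point. The pads swing forward as they close: fully open they stand 13 mm farther back than shut.
Start: joints at [-1.495, 0.259, 1.535, -0, 1.348, -0.203], TCP at [0.151, -0.529, 0.231] pointing down, gripper open.
Joint ranges: [-3.14, 3.14], [-0.91, 2.08], [0.19, 2.58], [-1.22, 4.36], [0.22, 2.71], [-3.12, 3.12]. Speed limits (rad/s): [2.57, 2.57, 3.14, 3.14, 3.14, 3.14].

## Interface

Orientations are given as [roll, pitch, yaw] about the fixed x, y, z axes, in that order (R = Rz(yaw) Ry(pitch) Rx(roll)).
In Python, from plant import robot gives the robot as it stands. The module is installed in compiled form; this text tells all that it offers.
- The arm moves only by the tool send_rows, never from a script. Its argument "targets" is a list of rows, each an object of numbers: "dx", "dy", "dz": the shift along the tool's x, y, z in mm; "rx", "ry", "rz": the turn, a rotation vector about the tool's x, y, z in rad. In form: [{"dx": .., "dy": .., "dz": .., "rx": .., "ry": .., "rz": ..}, ...]. A call has exactly 8 rows; each row is the pose to reach, as a shift and turn from the pose commanded when the call began, along the tool's axes at that moment; what a row does not reach only later rows make up. A row lasts 1/8 s, in which the tool goes at most 62.5 mm and 10.7 degrees, less where a joint would pass 70% of its speed; a pose out of reach is approached as far as the arm can. A call with a gripper value outside its range is refused whole. "jaw" is the finger opening in mm, from 0 to 85.4, set as the call begins (left out, the last holds). The fingers move at their own pace and stop on an object; the grip force is fixed at half the most. Time passes only in rows, so rows that repeat a pose let the fingers close, or fill a call up. It gives the time, the measured TCP pose, the force and the opening at its end, in the units of the state.
- robot.observe(): the state, without advancing time (a new reading comes with each control period).
- robot.get_image(name): name is "scene" or "top"; returns the picture (384x512x3 uint8, red, green, blue); there is no depth.
- robot.camera_params(name): a dict with "fov_y" (degrees; the focal length in pixels is half the picture's height over the tangent of half this angle, whatever the lens; pixels are square), "cx", "cy" (the principal point, pixels), "R" (3x3) and "t" (3): a world point X has camera coordinates R X + t. Camera axes: x right, y down, z forward; pixel columns grow to the right and rows downward; lengths in m; the calibration is good to about 2 mm. A picture is of the moment at which its call begins. camera_params takes no time and is no camera call.
- robot.job_done(): hands the job in, once; it reports no verdict.
Trained networks look in the newest picture that a camera, given by its name, has taken for a name from the list of things; names that differ only in an ending like _2 or _b are one class to them, and where a whole thing is asked for, a point or a joint stands for the part that bears it (a point fixed in the world has none). Each returns a list of dicts, best first, with "confidence" (0 to 1); they miss things now and then, are a little off and sometimes report something else, mostly with a low value. They report only what shows in the picture. A call takes as long as a camera call. They do not tell look-alikes from the thing itself.
- robot.boxes_of(camera, query): "extent" ([left, top, right, bottom] in pixels, round what is visible of it).
- robot.landmark_of(camera, query): "point" ([column, row] in pixels: a listed point, or the origin of a listed thing).
The state is a dict: "time": time; "q": joint angles; "qd": joint speeds; "tau": joint torques, N m; "tool_pos": TCP position; "tcp_rot": TCP orientation; "wrist_force": force on the tool from outside, world axes, zero at the start; "ft_torque": the same for the moment, N m; "gripper_width": finger opening in m.
Only numpy, scipy, OpenCV 4.12 (cv2) and the standard library are available. Lean on these libraries where they do the work, as an engineer would, in place of code of your own. Each camera call takes 0.05 s, during which the arm holds its last target.

## Task

Pick out the four sample containers standing on the bench (the wide specimen cup, the two 50 ml tubes and the small stoppered vial) and set each upright in the recess of the stand that fits it: the cup in the widest, a tube in each of the two middle-sized ones, the vial in the smallest. Keep the containers upright and set them down rather than dropping them, and leave the dropper bottle and the strip canister standing where they are.

Things in the scene. Friction and masses are not known exactly. Their poses are not given: they have to be found in the camera images.
- cup: White specimen cup with a wide yellow screw lid, standing upright; round, 62 mm in diameter at the lid, a little narrower below, 69 mm tall, 70 to 105 g. Origin: centre of its underside; z runs up to the lid. (A blue-lidded cup at the back wall belongs to the room.)
- tube_1: Clear 50 ml sample tube with a blue screw cap, standing upright; round, 34 mm in diameter, 113 mm tall, 35 to 55 g. Origin: centre of its underside; z runs up to the cap. One of two alike; each goes into either of the two middle-sized stands.
- tube_2: Clear 50 ml sample tube with a blue screw cap, standing upright; round, 34 mm in diameter, 113 mm tall, 35 to 55 g. Origin: centre of its underside; z runs up to the cap. One of two alike; each goes into either of the two middle-sized stands.
- vial: Small clear glass vial with a white stopper and some tan dry matter inside, standing upright; round, 16 mm in diameter, 44 mm tall, 12 to 18 g. Origin: centre of its underside; z runs up to the stopper.
- stand_cup: Square grey block 94 mm wide and 12 mm high, fixed to the bench, with one round recess in its top, 78 mm across and 8 mm deep, lined with black rubber; small steel screw heads at its corners. Origin: on the bench under the centre of the recess; z up. The recess floor is 4 mm above the origin. It is the widest, for the specimen cup.
- stand_tube_1: Square grey block 66 mm wide and 12 mm high, fixed to the bench, with one round recess in its top, 50 mm across and 8 mm deep, lined with black rubber; small steel screw heads at its corners. Origin: on the bench under the centre of the recess; z up. The recess floor is 4 mm above the origin. One of two alike, each for one tube.
- stand_tube_2: Square grey block 66 mm wide and 12 mm high, fixed to the bench, with one round recess in its top, 50 mm across and 8 mm deep, lined with black rubber; small steel screw heads at its corners. Origin: on the bench under the centre of the recess; z up. The recess floor is 4 mm above the origin. One of two alike, each for one tube.
- stand_vial: Square grey block 50 mm wide and 12 mm high, fixed to the bench, with one round recess in its top, 32 mm across and 8 mm deep, lined with black rubber; small steel screw heads at its corners. Origin: on the bench under the centre of the recess; z up. The recess floor is 4 mm above the origin. It is the smallest, for the vial.
- canister: Bystander: opaque white test-strip canister with a green flip cap, 42 x 37 mm, 113 mm tall, loose, standing among the containers. Origin: centre of its underside. Not to be moved.
- bottle: Bystander: amber dropper bottle with a white pointed cap, 37 mm in diameter, 113 mm tall, loose, standing among the containers. Origin: centre of its underside. Not to be moved.
Mind the look-alikes: they are no part of the job. Leave any grey look-alike of the cup alone.

How it is judged:
At the end, for the whole second after the job is handed in: Cup in the widest stand, a tube in each middle-sized one, vial in the smallest: each on the recess floor (underside under 10 mm up), within 12 mm of its centre, upright within 0.12 rad, at rest; canister and bottle upright within 30 mm of where they were (horizontal distance between cup and stand_cup below 0.012 m and z of cup in the frame of stand_cup between 0 and 0.01 m and horizontal distance between vial and stand_vial below 0.012 m and z of vial in the frame of stand_vial between 0 and 0.01 m and (((horizontal distance between tube_1 and stand_tube_1 below 0.012 m and z of tube_1 in the frame of stand_tube_1 between 0 and 0.01 m) and (horizontal distance between tube_2 and stand_tube_2 below 0.012 m and z of tube_2 in the frame of stand_tube_2 between 0 and 0.01 m)) or ((horizontal distance between tube_1 and stand_tube_2 below 0.012 m and z of tube_1 in the frame of stand_tube_2 between 0 and 0.01 m) and (horizontal distance between tube_2 and stand_tube_1 below 0.012 m and z of tube_2 in the frame of stand_tube_1 between 0 and 0.01 m))) and angle between each of cup, tube_1, tube_2, vial, canister, bottle's own z axis and vertical below 0.12 rad and linear speed of each of cup, tube_1, tube_2, vial below 0.02 m/s and distance of each of canister, bottle from where it was at the start of the episode below 0.03 m); the robot touches nothing.
It fails at once if the canister or the bottle is knocked over or shifted by 40 mm or more (distance of any of canister, bottle from where it was at the start of the episode above 0.04 m or angle between any of canister, bottle's own z axis and vertical above 0.5 rad).
It fails at once if a sample container is tipped by more than 0.7 rad (angle between any of cup, tube_1, tube_2, vial's own z axis and vertical above 0.7 rad).
It fails at once if a sample container is let go in the air, its underside more than 50 mm above the bench ((height (world z) of cup above 0.05 m and contact force between cup and anything else below 0.01 N) or (height (world z) of tube_1 above 0.05 m and contact force between tube_1 and anything else below 0.01 N) or (height (world z) of tube_2 above 0.05 m and contact force between tube_2 and anything else below 0.01 N) or (height (world z) of vial above 0.05 m and contact force between vial and anything else below 0.01 N)).
It also fails if it takes over 115 s, if anything falls off the work surface, if the arm or the gripper's body presses on something with over 40 N, if the wrist force passes 120 N, or if a joint passes its speed limit or range.

## Working session

There is one attempt and no reset: what is moved stays moved. The work goes in short steps, Python scripts to look and compute and a tool call to move; the robot and the scene stay as the last step left them, time stands still between calls to the robot, and variables do not carry over. Pictures are saved under pics/ and viewed, and the job is handed in when it is done.

Besides the shell and the picture viewer there is one more tool, called after "Request:" by a JSON object that holds its "method" and its "body", one argument or row to a line. send_rows: Moves the arm, as the interface text tells. Its arguments: {"type":"object","properties":{"targets":{"type":"array","items":{"type":"object","properties":{"dx":{"type":"number"},"dy":{"type":"number"},"dz":{"type":"number"},"rx":{"type":"number"},"ry":{"type":"number"},"rz":{"type":"number"}}}},"jaw":{"type":"number"}},"required":["targets"]}

```bash
mkdir -p pics; python3 - <<'E'
from plant import robot
import cv2, numpy as np
for c in ["scene","top"]:
    im=robot.get_image(c); cv2.imwrite(f"pics/{c}0.png",cv2.resize(im[:,:,::-1],(800,600),interpolation=cv2.INTER_CUBIC))
    p=robot.camera_params(c); print(c,p)
    for n in ["cup","tube_1","vial","stand_cup","stand_tube_1","stand_vial","canister","bottle"]:
        print(n,[(np.round(d["extent"]).tolist(),round(d["confidence"],2)) for d in robot.boxes_of(c,n)],[(np.round(d["point"],1).tolist(),round(d["confidence"],2)) for d in robot.landmark_of(c,n)])
print(robot.observe())
E
```

```text
scene {'fov_y': 50.55330826306197, 'cx': 252.9787151825917, 'cy': 182.53407941972472, 'R': array([[-0.90656383, -0.42205647,  0.00321796],
       [-0.34149423,  0.72899548, -0.59325145],
       [ 0.24803973, -0.53891922, -0.80501079]]), 't': array([0.41955873, 0.18668222, 0.9718299 ])}
cup [([253.0, 166.0, 278.0, 197.0], 0.97), ([227.0, 138.0, 247.0, 169.0], 0.94), ([303.0, 147.0, 329.0, 183.0], 0.87)] [([264.6, 189.7], 0.86), ([313.3, 171.0], 0.77), ([238.8, 160.0], 0.57), ([141.7, 262.9], 0.23)]
tube_1 [([302.0, 92.0, 312.0, 130.0], 0.67), ([280.0, 125.0, 296.0, 155.0], 0.61), ([252.0, 74.0, 266.0, 108.0], 0.43)] [([284.0, 153.5], 0.94), ([302.9, 120.9], 0.87)]
vial [([207.0, 164.0, 216.0, 178.0], 0.4)] [([210.7, 174.1], 0.38)]
stand_cup [([219.0, 212.0, 262.0, 254.0], 0.77)] [([238.8, 232.7], 0.79), ([265.7, 186.4], 0.66)]
stand_tube_1 [([194.0, 277.0, 227.0, 304.0], 0.76), ([158.0, 195.0, 194.0, 225.0], 0.58)] [([176.4, 213.2], 0.88), ([211.7, 290.9], 0.56)]
stand_vial [([130.0, 249.0, 155.0, 273.0], 0.73), ([250.0, 165.0, 280.0, 194.0], 0.21)] [([142.9, 257.8], 0.63)]
canister [
[... 1308 characters left out ...]
[([326.8, 150.1], 0.59)]
{'time': 1.7, 'q': array([-1.49477517e+00,  2.58567295e-01,  1.53501250e+00, -2.78773054e-05,
        1.34800317e+00, -2.02815431e-01]), 'qd': array([-6.27940922e-04, -7.10115844e-04, -2.00299821e-04,  1.19704532e-03,
        6.36647523e-05, -4.78275099e-04]), 'tau': array([-1.71107615e-03, -4.45913208e+01, -2.90886497e+01, -5.80219021e-04,
        9.63858511e-04,  5.41416671e-07]), 'tool_pos': array([ 0.15138512, -0.52875049,  0.23132233]), 'tcp_rot': array([3.14158865e+00, 2.85811526e-05, 2.78842750e-01]), 'wrist_force': array([-0.11557094,  0.36900102,  0.59179516]), 'ft_torque': array([-0.02220099, -0.00373747, -0.00834265]), 'gripper_width': 0.08547444613881272}
```

View pics/scene0.png

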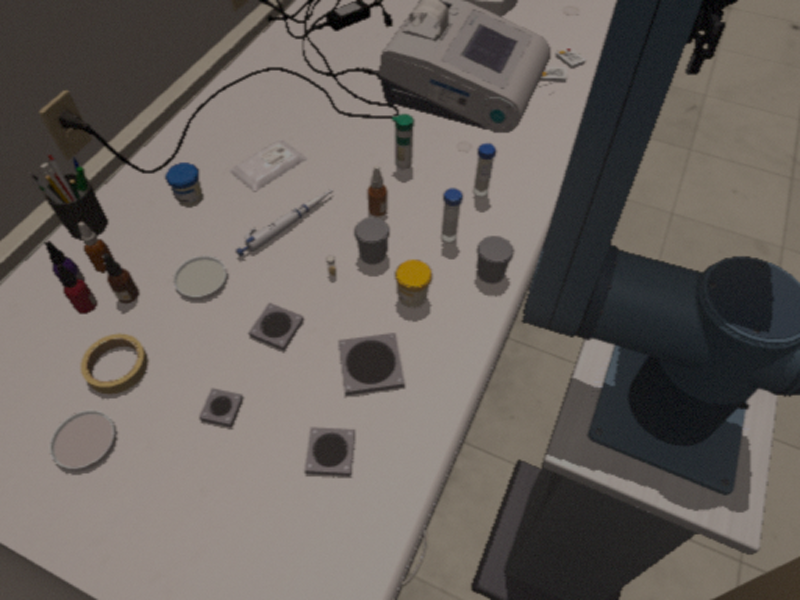

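View pics/top0.png

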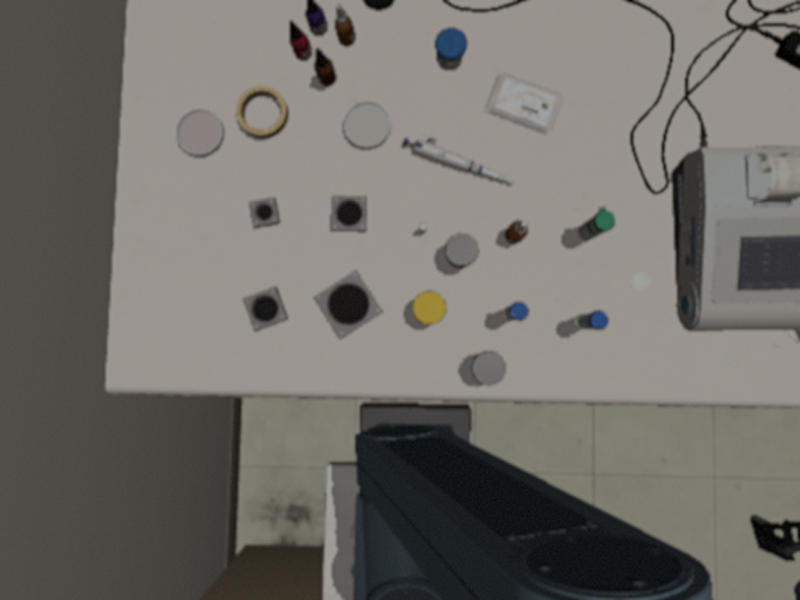

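```bash
python3 - <<'E'
import cv2
a=cv2.imread("pics/scene0.png");b=cv2.imread("pics/top0.png")
s=800/512
def crop(im,x0,y0,x1,y1,f,n):
    cv2.imwrite(n,cv2.resize(im[int(y0*s):int(y1*s),int(x0*s):int(x1*s)],None,fx=f,fy=f,interpolation=cv2.INTER_CUBIC))
crop(a,120,60,340,225,2.3,"pics/sc1.png")
crop(b,150,110,410,260,1.95,"pics/tc1.png")
E
```

```text
(no output)
```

View pics/sc1.png

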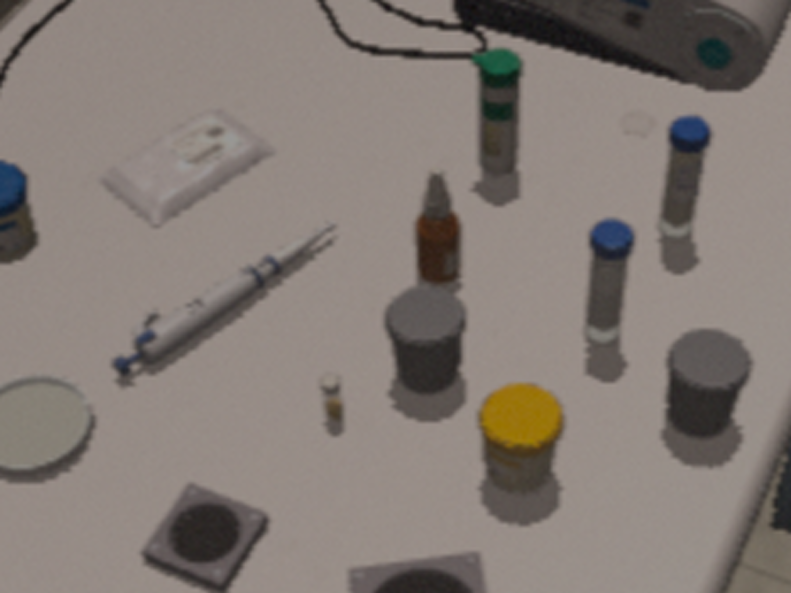

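View pics/tc1.png

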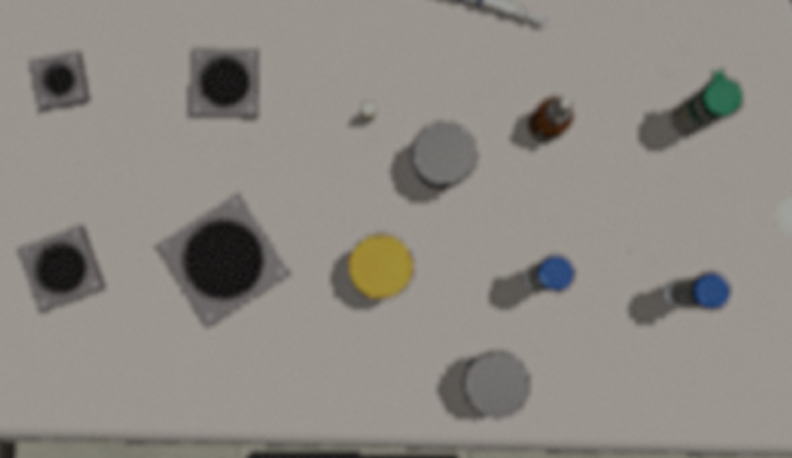

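The scene view shows the yellow cup at (413,283), the tubes at (452,215) and (485,170), and the vial at (331,267). Two grey look-alike cups stand nearby at (372,240) and (493,258), and the stands are at lower left. Next I'll segment by colour and triangulate in both views.

```bash
cat > h.py <<'E'
from plant import robot
import cv2, numpy as np
def ray(cam,u,v,z):
    p=robot.camera_params(cam); f=192/np.tan(np.radians(p["fov_y"])/2)
    d=p["R"].T@np.array([(u-p["cx"])/f,(v-p["cy"])/f,1]); c=-p["R"].T@p["t"]
    return (c+d*(z-c[2])/d[2])[:2]
def proj(cam,X):
    p=robot.camera_params(cam); f=192/np.tan(np.radians(p["fov_y"])/2)
    q=p["R"]@np.array(X)+p["t"]; return f*q[0]/q[2]+p["cx"],f*q[1]/q[2]+p["cy"]
def blobs(im,kind,mn=20):
    h=cv2.cvtColor(im,cv2.COLOR_RGB2HSV); H,S,V=[h[:,:,i].astype(int) for i in range(3)]
    m={"yellow":(H>15)&(H<32)&(S>150)&(V>90),"blue":(H>100)&(H<125)&(S>130)&(V>60),"green":(H>60)&(H<95)&(S>120),"black":(V<60)}[kind].astype(np.uint8)
    n,l,s,c=cv2.connectedComponentsWithStats(m)
    return [(s[i,4],s[i,:4].tolist(),np.round(c[i],1).tolist()) for i in range(1,n) if mn<=s[i,4]<3000]
E
python3 - <<'E'
from h import *
for c in ["scene","top"]:
    im=robot.get_image(c)
    np.save(f"{c}.npy",im)
    for k,z in [("yellow",.069),("blue",.113),("green",.113),("black",.012)]:
        for b in blobs(im,k):
            w=ray(c,*b[2],z)
            if .2<w[0]<.9 and -.7<w[1]<.7: print(c,k,b,w.round(4))
E
```

```text
scene yellow (np.int32(316), [253, 166, 23, 18], [264.4, 175.1]) [ 0.4401 -0.0197]
scene blue (np.int32(46), [307, 93, 9, 6], [311.1, 95.3]) [ 0.4235 -0.3041]
scene blue (np.int32(204), [107, 105, 19, 14], [116.0, 111.4]) [ 0.883  -0.0166]
scene blue (np.int32(49), [285, 122, 10, 6], [289.6, 124.5]) [ 0.4357 -0.1718]
scene green (np.int32(41), [314, 71, 8, 7], [317.8, 73.9]) [ 0.4378 -0.4008]
scene green (np.int32(79), [251, 74, 13, 9], [257.7, 77.5]) [ 0.5923 -0.3101]
scene black (np.int32(775), [196, 28, 118, 54], [263.1, 62.1]) [ 0.6597 -0.5053]
scene black (np.int32(194), [273, 50, 33, 18], [288.9, 57.6]) [ 0.5887 -0.5662]
scene black (np.int32(98), [311, 69, 14, 11], [317.7, 74.1]) [ 0.4682 -0.5249]
scene black (np.int32(22), [217, 71, 21, 4], [226.9, 73.4]) [ 0.7449 -0.3988]
scene black (np.int32(49), [254, 79, 10, 6], [258.6, 81.7]) [ 0.6312 -0.4055]
scene black (np.int32(56), [254, 86, 9, 8], [258.1, 89.8]) [ 0.6162 -0.3686]
scene black (np.int32(29), [306, 98, 11, 4], [310.6, 99.6]) [ 0.4466 -0.3972]
scene black (np.int32(98), [236, 125, 11, 13], [240.7, 130.8]) [ 0.5875 -0.
[... 1814 characters left out ...]
black (np.int32(195), [216, 128, 15, 16], [223.0, 135.8]) [0.618  0.1302]
top black (np.int32(79), [164, 131, 10, 10], [168.6, 135.2]) [0.6168 0.291 ]
top black (np.int32(100), [371, 140, 15, 13], [377.3, 146.5]) [ 0.5947 -0.3226]
top black (np.int32(73), [323, 145, 10, 11], [327.3, 150.2]) [ 0.581  -0.1768]
top black (np.int32(941), [473, 154, 39, 31], [492.7, 168.0]) [ 0.538  -0.6561]
top black (np.int32(514), [210, 182, 26, 26], [222.6, 194.2]) [0.4458 0.1264]
top black (np.int32(202), [162, 190, 16, 15], [169.2, 197.1]) [0.4341 0.2821]
top black (np.int32(40), [371, 202, 7, 7], [374.1, 205.4]) [ 0.4224 -0.3133]
top black (np.int32(268), [231, 258, 70, 15], [264.3, 260.2]) [0.2585 0.0009]
```

```bash
python3 - <<'E'
from h import *
for c,u,v,u2,v2 in [("scene",212.1,166,212.9,175.5),("top",270.8,145.4,269.8,147)]:
    print(c,"vial",ray(c,u,v,.044),ray(c,u2,v2,.003))
    im=np.load(c+".npy"); x,y=int(u),int(v)
    cv2.imwrite(f"pics/v_{c}.png",cv2.resize(im[y-20:y+20,x-20:x+20,::-1],(400,400),interpolation=cv2.INTER_NEAREST)); print(x-20,y-20)
print("grey",ray("top",296,160,.069),ray("top",313,236,.069),ray("scene",238,147,.069),ray("scene",316,156,.069))
E
python3 -c "
import cv2,numpy as np
cv2.imwrite('pics/v2.png',np.hstack([cv2.imread('pics/v_scene.png'),cv2.imread('pics/v_top.png')]))"
```

```text
scene vial [ 0.58618833 -0.00620755] [ 0.58680664 -0.00527969]
192 146
top vial [ 0.586114   -0.01100295] [ 0.58893659 -0.00828748]
250 125
grey [ 0.54188202 -0.08152875] [ 0.3337214 -0.1310233] [ 0.54303318 -0.07648019] [ 0.34252034 -0.13564967]
```

View pics/v2.png

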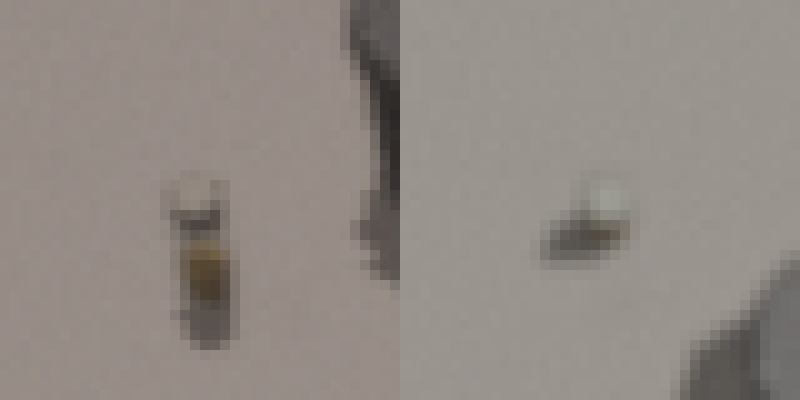

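Request:
{"method": "send_rows", "body": {
  "targets": [
    {"dx": 20, "dy": -9, "dz": 0, "rz": 0.02},
    {"dx": 65, "dy": -28, "dz": 0, "rz": 0.06},
    {"dx": 115, "dy": -50, "dz": 0, "rz": 0.1},
    {"dx": 170, "dy": -74, "dz": 0, "rz": 0.15},
    {"dx": 225, "dy": -98, "dz": 0, "rz": 0.2},
    {"dx": 275, "dy": -120, "dz": 0, "rz": 0.24},
    {"dx": 310, "dy": -135, "dz": 0, "rz": 0.27},
    {"dx": 322.7, "dy": -140.4, "dz": 0, "rz": 0.279}
  ],
  "jaw": 85
}}

```text
$.targets[0]: bad value
```

The zoom shows the vial stopper at top pixel (270.7,145) and scene pixel (211.8,166), which puts the vial at about (0.586, -0.009). The move was refused, so I'll give all six fields this time.

Request:
{"method": "send_rows", "body": {
  "targets": [
    {"dx": 20, "dy": -9, "dz": 0, "rx": 0, "ry": 0, "rz": 0.02},
    {"dx": 65, "dy": -28, "dz": 0, "rx": 0, "ry": 0, "rz": 0.06},
    {"dx": 115, "dy": -50, "dz": 0, "rx": 0, "ry": 0, "rz": 0.1},
    {"dx": 170, "dy": -74, "dz": 0, "rx": 0, "ry": 0, "rz": 0.15},
    {"dx": 225, "dy": -98, "dz": 0, "rx": 0, "ry": 0, "rz": 0.2},
    {"dx": 275, "dy": -120, "dz": 0, "rx": 0, "ry": 0, "rz": 0.24},
    {"dx": 310, "dy": -135, "dz": 0, "rx": 0, "ry": 0, "rz": 0.27},
    {"dx": 322.7, "dy": -140.4, "dz": 0, "rx": 0, "ry": 0, "rz": 0.279}
  ],
  "jaw": 85
}}

```text
time: 2.8
tool_pos: [0.4243, -0.3034, 0.2314]
tcp_rot: [-3.142, -0.0, 0.002]
wrist_force: [-0.5, 0.0, -0.6]
gripper_width: 0.0849
```

Request:
{"method": "send_rows", "body": {
  "targets": [
    {"dx": 0, "dy": 0, "dz": 15, "rx": 0, "ry": 0, "rz": 0},
    {"dx": 0, "dy": 0, "dz": 45, "rx": 0, "ry": 0, "rz": 0},
    {"dx": 0, "dy": 0, "dz": 85, "rx": 0, "ry": 0, "rz": 0},
    {"dx": 0, "dy": 0, "dz": 120, "rx": 0, "ry": 0, "rz": 0},
    {"dx": 0, "dy": 0, "dz": 148, "rx": 0, "ry": 0, "rz": 0},
    {"dx": 0, "dy": 0, "dz": 165, "rx": 0, "ry": 0, "rz": 0},
    {"dx": 0, "dy": 0, "dz": 173, "rx": 0, "ry": 0, "rz": 0},
    {"dx": 0, "dy": 0, "dz": 173, "rx": 0, "ry": 0, "rz": 0}
  ],
  "jaw": 85
}}

```text
time: 3.8
tool_pos: [0.422, -0.3054, 0.0576]
tcp_rot: [-3.141, 0.001, -0.001]
wrist_force: [-1.0, -0.1, 0.3]
gripper_width: 0.0852
```

```bash
python3 - <<'E'
from h import *
o=robot.observe(); print(o["tool_pos"],o["tcp_rot"])
a=robot.get_image("scene");b=robot.get_image("top")
x,y=[int(i) for i in proj("scene",[.4225,-.305,.08])];X,Y=[int(i) for i in proj("top",[.4225,-.305,.08])]
k=lambda im,x,y:cv2.resize(im[max(y-40,0):y+40,x-40:x+40,::-1],(400,400),interpolation=cv2.INTER_CUBIC)
cv2.imwrite("pics/g1.png",np.hstack([k(a,x,y),k(b,X,Y)]))
E
```

```text
[ 0.42197664 -0.30539587  0.05762896] [-3.14068970e+00  1.12320213e-03 -1.30444359e-03]
```

View pics/g1.png

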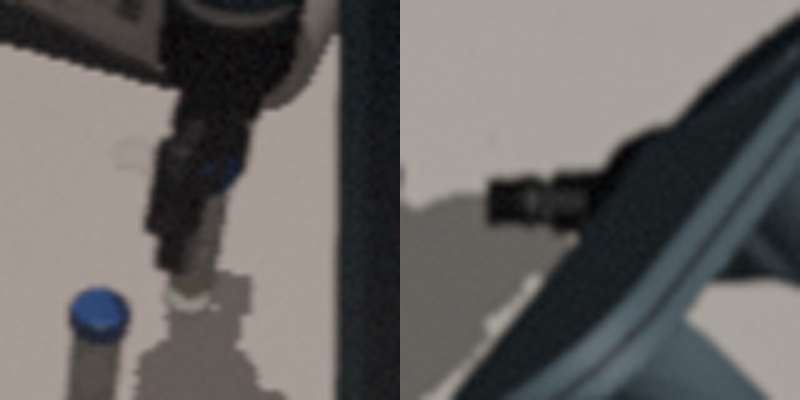

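The tube, its cap at about (220,170) in the crop, stands between the fingers. I'll close the jaw, then lift.

Request:
{"method": "send_rows", "body": {
  "targets": [
    {"dx": 0, "dy": 0, "dz": 0, "rx": 0, "ry": 0, "rz": 0},
    {"dx": 0, "dy": 0, "dz": 0, "rx": 0, "ry": 0, "rz": 0},
    {"dx": 0, "dy": 0, "dz": 0, "rx": 0, "ry": 0, "rz": 0},
    {"dx": 0, "dy": 0, "dz": 0, "rx": 0, "ry": 0, "rz": 0},
    {"dx": 0, "dy": 0, "dz": 0, "rx": 0, "ry": 0, "rz": 0},
    {"dx": 0, "dy": 0, "dz": 0, "rx": 0, "ry": 0, "rz": 0},
    {"dx": 0, "dy": 0, "dz": 0, "rx": 0, "ry": 0, "rz": 0},
    {"dx": 0, "dy": 0, "dz": 0, "rx": 0, "ry": 0, "rz": 0}
  ],
  "jaw": 0
}}

```text
time: 4.9
tool_pos: [0.423, -0.305, 0.0583]
tcp_rot: [-3.142, 0.0, -0.0]
wrist_force: [-0.0, 0.1, -0.9]
gripper_width: 0.0321
```

Request:
{"method": "send_rows", "body": {
  "targets": [
    {"dx": 0, "dy": 0, "dz": -8, "rx": 0, "ry": 0, "rz": 0},
    {"dx": 0, "dy": 0, "dz": -28, "rx": 0, "ry": 0, "rz": 0},
    {"dx": 0, "dy": 0, "dz": -56, "rx": 0, "ry": 0, "rz": 0},
    {"dx": 0, "dy": 0, "dz": -88, "rx": 0, "ry": 0, "rz": 0},
    {"dx": 0, "dy": 0, "dz": -118, "rx": 0, "ry": 0, "rz": 0},
    {"dx": 0, "dy": 0, "dz": -138, "rx": 0, "ry": 0, "rz": 0},
    {"dx": 0, "dy": 0, "dz": -148, "rx": 0, "ry": 0, "rz": 0},
    {"dx": 0, "dy": 0, "dz": -150, "rx": 0, "ry": 0, "rz": 0}
  ]
}}

```text
time: 5.9
tool_pos: [0.4231, -0.3051, 0.2088]
tcp_rot: [3.141, -0.001, -0.0]
wrist_force: [0.2, -0.1, -0.5]
gripper_width: 0.0322
```

Request:
{"method": "send_rows", "body": {
  "targets": [
    {"dx": 0, "dy": -10, "dz": 0, "rx": 0, "ry": 0, "rz": 0},
    {"dx": 1, "dy": -38, "dz": 0, "rx": 0, "ry": 0, "rz": 0},
    {"dx": 2, "dy": -78, "dz": 0, "rx": 0, "ry": 0, "rz": 0},
    {"dx": 3, "dy": -122, "dz": 0, "rx": 0, "ry": 0, "rz": 0},
    {"dx": 4, "dy": -166, "dz": 0, "rx": 0, "ry": 0, "rz": 0},
    {"dx": 5, "dy": -210, "dz": 0, "rx": 0, "ry": 0, "rz": 0},
    {"dx": 6, "dy": -254, "dz": 0, "rx": 0, "ry": 0, "rz": 0},
    {"dx": 6, "dy": -298, "dz": 0, "rx": 0, "ry": 0, "rz": 0}
  ]
}}

```text
time: 6.9
tool_pos: [0.428, -0.0049, 0.2074]
tcp_rot: [-3.141, 0.002, -0.0]
wrist_force: [0.4, -1.2, 0.4]
gripper_width: 0.032
```

Request:
{"method": "send_rows", "body": {
  "targets": [
    {"dx": 1, "dy": -44, "dz": 0, "rx": 0, "ry": 0, "rz": 0},
    {"dx": 2, "dy": -88, "dz": 0, "rx": 0, "ry": 0, "rz": 0},
    {"dx": 3, "dy": -132, "dz": 0, "rx": 0, "ry": 0, "rz": 0},
    {"dx": 4, "dy": -176, "dz": 0, "rx": 0, "ry": 0, "rz": 0},
    {"dx": 5, "dy": -218, "dz": 0, "rx": 0, "ry": 0, "rz": 0},
    {"dx": 6, "dy": -254, "dz": 0, "rx": 0, "ry": 0, "rz": 0},
    {"dx": 6, "dy": -278, "dz": 0, "rx": 0, "ry": 0, "rz": 0},
    {"dx": 6, "dy": -289, "dz": 0, "rx": 0, "ry": 0, "rz": 0}
  ]
}}

```text
time: 7.9
tool_pos: [0.4338, 0.2832, 0.2072]
tcp_rot: [3.141, 0.002, 0.002]
wrist_force: [-0.3, -0.6, -0.8]
gripper_width: 0.032
```

Request:
{"method": "send_rows", "body": {
  "targets": [
    {"dx": 0, "dy": 0, "dz": 8, "rx": 0, "ry": 0, "rz": 0},
    {"dx": 0, "dy": 0, "dz": 28, "rx": 0, "ry": 0, "rz": 0},
    {"dx": 0, "dy": 0, "dz": 54, "rx": 0, "ry": 0, "rz": 0},
    {"dx": 0, "dy": 0, "dz": 80, "rx": 0, "ry": 0, "rz": 0},
    {"dx": 0, "dy": 0, "dz": 102, "rx": 0, "ry": 0, "rz": 0},
    {"dx": 0, "dy": 0, "dz": 116, "rx": 0, "ry": 0, "rz": 0},
    {"dx": 0, "dy": 0, "dz": 120, "rx": 0, "ry": 0, "rz": 0},
    {"dx": 0, "dy": 0, "dz": 120, "rx": 0, "ry": 0, "rz": 0}
  ]
}}

```text
time: 8.9
tool_pos: [0.4354, 0.2818, 0.0885]
tcp_rot: [-3.142, -0.0, -0.001]
wrist_force: [-0.2, -0.1, -1.2]
gripper_width: 0.0321
```

```bash
cat >> h.py <<'E'
def look(P,name):
    o=robot.observe(); print(o["time"],o["tool_pos"].round(4),o["tcp_rot"].round(3),o["wrist_force"].round(1),o["gripper_width"].round(4))
    out=[]
    for c in ["scene","top"]:
        im=robot.get_image(c); x,y=[int(i) for i in proj(c,P)]; x=min(max(x,40),471);y=min(max(y,40),343)
        out.append(cv2.resize(im[y-40:y+40,x-40:x+40,::-1],(400,400),interpolation=cv2.INTER_CUBIC))
    cv2.imwrite("pics/"+name+".png",np.hstack(out))
E
python3 -c "
from h import *
look([.435,.2825,.05],'p1')"
```

```text
Traceback (most recent call last):
  File "h.py", line 16, in look
    o=robot.observe(); print(o["time"],o["tool_pos"].round(4),o["tcp_rot"].round(3),o["wrist_force"].round(1),o["gripper_width"].round(4))
                                                                                                              ^^^^^^^^^^^^^^^^^^^^^^^^
AttributeError: 'float' object has no attribute 'round'
```

```bash
sed -i 's/o\["gripper_width"\].round(4)/o["gripper_width"]/' h.py
python3 -c "
from h import *
look([.435,.2825,.05],'p1')"
```

```text
8.9 [0.4354 0.2818 0.0885] [-3.142e+00 -0.000e+00 -1.000e-03] [-0.2 -0.1 -1.2] 0.03205696378037534
```

View pics/p1.png

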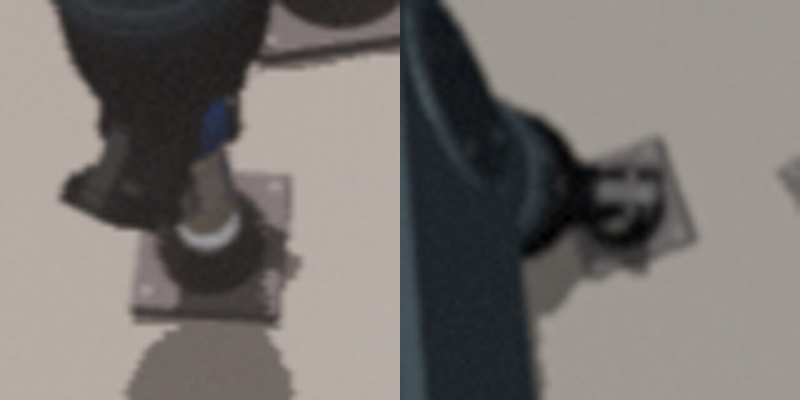

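The tube hangs over the recess, its base at about (208,235) in the scene crop. I'll lower it and release.

Request:
{"method": "send_rows", "body": {
  "targets": [
    {"dx": 0, "dy": 0, "dz": 4, "rx": 0, "ry": 0, "rz": 0},
    {"dx": 0, "dy": 0, "dz": 9, "rx": 0, "ry": 0, "rz": 0},
    {"dx": 0, "dy": 0, "dz": 14, "rx": 0, "ry": 0, "rz": 0},
    {"dx": 0, "dy": 0, "dz": 18, "rx": 0, "ry": 0, "rz": 0},
    {"dx": 0, "dy": 0, "dz": 22, "rx": 0, "ry": 0, "rz": 0},
    {"dx": 0, "dy": 0, "dz": 24.5, "rx": 0, "ry": 0, "rz": 0},
    {"dx": 0, "dy": 0, "dz": 25.5, "rx": 0, "ry": 0, "rz": 0},
    {"dx": 0, "dy": 0, "dz": 25.5, "rx": 0, "ry": 0, "rz": 0}
  ]
}}

```text
time: 10.0
tool_pos: [0.4351, 0.282, 0.0628]
tcp_rot: [-3.142, -0.0, -0.0]
wrist_force: [0.5, -1.0, -0.6]
gripper_width: 0.0323
```

Request:
{"method": "send_rows", "body": {
  "targets": [
    {"dx": 0, "dy": 0, "dz": 0, "rx": 0, "ry": 0, "rz": 0},
    {"dx": 0, "dy": 0, "dz": 0, "rx": 0, "ry": 0, "rz": 0},
    {"dx": 0, "dy": 0, "dz": 0, "rx": 0, "ry": 0, "rz": 0},
    {"dx": 0, "dy": 0, "dz": 0, "rx": 0, "ry": 0, "rz": 0},
    {"dx": 0, "dy": 0, "dz": 0, "rx": 0, "ry": 0, "rz": 0},
    {"dx": 0, "dy": 0, "dz": 0, "rx": 0, "ry": 0, "rz": 0},
    {"dx": 0, "dy": 0, "dz": 0, "rx": 0, "ry": 0, "rz": 0},
    {"dx": 0, "dy": 0, "dz": 0, "rx": 0, "ry": 0, "rz": 0}
  ],
  "jaw": 85
}}

```text
time: 11.0
tool_pos: [0.4351, 0.282, 0.0628]
tcp_rot: [-3.142, -0.0, -0.0]
wrist_force: [0.2, 0.2, 0.2]
gripper_width: 0.0851
```

Request:
{"method": "send_rows", "body": {
  "targets": [
    {"dx": 0, "dy": 0, "dz": -8, "rx": 0, "ry": 0, "rz": 0},
    {"dx": 0, "dy": 0, "dz": -28, "rx": 0, "ry": 0, "rz": 0},
    {"dx": 0, "dy": 0, "dz": -56, "rx": 0, "ry": 0, "rz": 0},
    {"dx": 0, "dy": 0, "dz": -88, "rx": 0, "ry": 0, "rz": 0},
    {"dx": 0, "dy": 0, "dz": -118, "rx": 0, "ry": 0, "rz": 0},
    {"dx": 0, "dy": 0, "dz": -138, "rx": 0, "ry": 0, "rz": 0},
    {"dx": 0, "dy": 0, "dz": -148, "rx": 0, "ry": 0, "rz": 0},
    {"dx": 0, "dy": 0, "dz": -150, "rx": 0, "ry": 0, "rz": 0}
  ]
}}

```text
time: 12.0
tool_pos: [0.4352, 0.2821, 0.2133]
tcp_rot: [-3.141, -0.001, -0.0]
wrist_force: [-0.3, 0.6, 0.4]
gripper_width: 0.0849
```

```bash
python3 -c "
from h import *
look([.435,.2825,.05],'p2')"
```

```text
12.0 [0.4352 0.2821 0.2133] [-3.141e+00 -1.000e-03 -0.000e+00] [-0.3  0.6  0.4] 0.08487883071124824
```

View pics/p2.png

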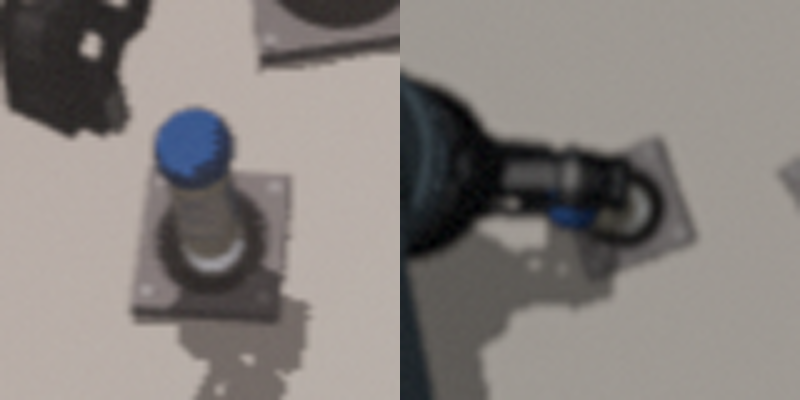

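Tube 1 is seated upright in its stand. Next is the other tube at (0.435, -0.173).

Request:
{"method": "send_rows", "body": {
  "targets": [
    {"dx": 0, "dy": 12, "dz": 0, "rx": 0, "ry": 0, "rz": 0},
    {"dx": 0, "dy": 42, "dz": 0, "rx": 0, "ry": 0, "rz": 0},
    {"dx": 0, "dy": 85, "dz": 0, "rx": 0, "ry": 0, "rz": 0},
    {"dx": 0, "dy": 130, "dz": 0, "rx": 0, "ry": 0, "rz": 0},
    {"dx": 0, "dy": 178, "dz": 0, "rx": 0, "ry": 0, "rz": 0},
    {"dx": 0, "dy": 226, "dz": 0, "rx": 0, "ry": 0, "rz": 0},
    {"dx": 0, "dy": 272, "dz": 0, "rx": 0, "ry": 0, "rz": 0},
    {"dx": 0, "dy": 316, "dz": 0, "rx": 0, "ry": 0, "rz": 0}
  ]
}}

```text
time: 13.1
tool_pos: [0.4341, -0.0359, 0.2122]
tcp_rot: [-3.141, 0.001, -0.001]
wrist_force: [-0.2, 0.1, 0.4]
gripper_width: 0.0848
```

Request:
{"method": "send_rows", "body": {
  "targets": [
    {"dx": 0, "dy": 42, "dz": 0, "rx": 0, "ry": 0, "rz": 0},
    {"dx": 0, "dy": 80, "dz": 0, "rx": 0, "ry": 0, "rz": 0},
    {"dx": 0, "dy": 112, "dz": 0, "rx": 0, "ry": 0, "rz": 0},
    {"dx": 0, "dy": 132, "dz": 0, "rx": 0, "ry": 0, "rz": 0},
    {"dx": 0, "dy": 139, "dz": 2, "rx": 0, "ry": 0, "rz": 0},
    {"dx": 0, "dy": 139, "dz": 12, "rx": 0, "ry": 0, "rz": 0},
    {"dx": 0, "dy": 139, "dz": 32, "rx": 0, "ry": 0, "rz": 0},
    {"dx": 0, "dy": 139, "dz": 60, "rx": 0, "ry": 0, "rz": 0}
  ]
}}

```text
time: 14.1
tool_pos: [0.4352, -0.1718, 0.1521]
tcp_rot: [3.141, -0.001, 0.001]
wrist_force: [0.3, -0.6, -0.4]
gripper_width: 0.0852
```

Request:
{"method": "send_rows", "body": {
  "targets": [
    {"dx": 0, "dy": 0, "dz": 26, "rx": 0, "ry": 0, "rz": 0},
    {"dx": 0, "dy": 0, "dz": 52, "rx": 0, "ry": 0, "rz": 0},
    {"dx": 0, "dy": 0, "dz": 74, "rx": 0, "ry": 0, "rz": 0},
    {"dx": 0, "dy": 0, "dz": 88, "rx": 0, "ry": 0, "rz": 0},
    {"dx": 0, "dy": 0, "dz": 95, "rx": 0, "ry": 0, "rz": 0},
    {"dx": 0, "dy": 0, "dz": 95, "rx": 0, "ry": 0, "rz": 0},
    {"dx": 0, "dy": 0, "dz": 95, "rx": 0, "ry": 0, "rz": 0},
    {"dx": 0, "dy": 0, "dz": 95, "rx": 0, "ry": 0, "rz": 0}
  ]
}}

```text
time: 15.1
tool_pos: [0.4354, -0.1733, 0.0584]
tcp_rot: [3.141, -0.001, -0.0]
wrist_force: [0.3, -0.1, -0.9]
gripper_width: 0.0851
```

```bash
python3 -c "
from h import *
look([.435,-.173,.05],'g2')"
```

```text
15.1 [ 0.4354 -0.1733  0.0584] [ 3.141e+00 -1.000e-03 -0.000e+00] [ 0.3 -0.1 -0.9] 0.08506683865987853
```

View pics/g2.png

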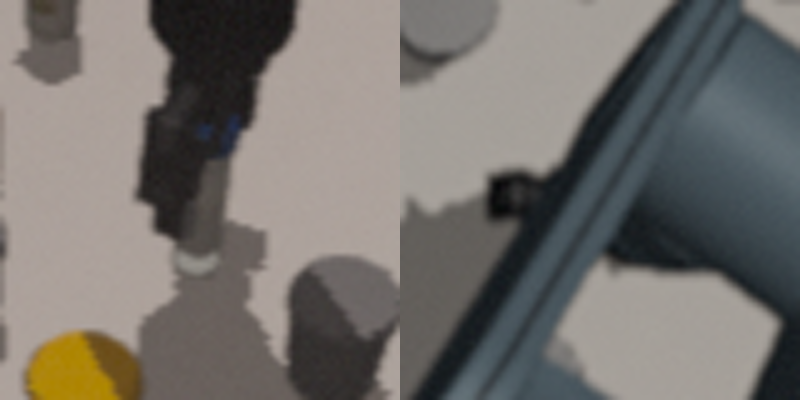

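The tube is between the fingers. I'll grip, lift, and carry it to the stand at (0.6185, 0.131).

Request:
{"method": "send_rows", "body": {
  "targets": [
    {"dx": 0, "dy": 0, "dz": 0, "rx": 0, "ry": 0, "rz": 0},
    {"dx": 0, "dy": 0, "dz": 0, "rx": 0, "ry": 0, "rz": 0},
    {"dx": 0, "dy": 0, "dz": 0, "rx": 0, "ry": 0, "rz": 0},
    {"dx": 0, "dy": 0, "dz": 0, "rx": 0, "ry": 0, "rz": 0},
    {"dx": 0, "dy": 0, "dz": 0, "rx": 0, "ry": 0, "rz": 0},
    {"dx": 0, "dy": 0, "dz": 0, "rx": 0, "ry": 0, "rz": 0},
    {"dx": 0, "dy": 0, "dz": 0, "rx": 0, "ry": 0, "rz": 0},
    {"dx": 0, "dy": 0, "dz": 0, "rx": 0, "ry": 0, "rz": 0}
  ],
  "jaw": 0
}}

```text
time: 16.2
tool_pos: [0.4351, -0.1731, 0.058]
tcp_rot: [3.141, -0.0, -0.0]
wrist_force: [-1.3, 1.2, 4.9]
gripper_width: 0.0321
```

Request:
{"method": "send_rows", "body": {
  "targets": [
    {"dx": 0, "dy": 0, "dz": -8, "rx": 0, "ry": 0, "rz": 0},
    {"dx": 0, "dy": 0, "dz": -28, "rx": 0, "ry": 0, "rz": 0},
    {"dx": 0, "dy": 0, "dz": -56, "rx": 0, "ry": 0, "rz": 0},
    {"dx": 0, "dy": 0, "dz": -88, "rx": 0, "ry": 0, "rz": 0},
    {"dx": 0, "dy": 0, "dz": -118, "rx": 0, "ry": 0, "rz": 0},
    {"dx": 0, "dy": 0, "dz": -138, "rx": 0, "ry": 0, "rz": 0},
    {"dx": 0, "dy": 0, "dz": -148, "rx": 0, "ry": 0, "rz": 0},
    {"dx": 0, "dy": 0, "dz": -150, "rx": 0, "ry": 0, "rz": 0}
  ]
}}

```text
time: 17.2
tool_pos: [0.435, -0.1729, 0.208]
tcp_rot: [3.141, -0.0, -0.0]
wrist_force: [0.2, 0.5, -0.6]
gripper_width: 0.0322
```

Request:
{"method": "send_rows", "body": {
  "targets": [
    {"dx": 6, "dy": -10, "dz": 0, "rx": 0, "ry": 0, "rz": 0},
    {"dx": 23, "dy": -38, "dz": 0, "rx": 0, "ry": 0, "rz": 0},
    {"dx": 44, "dy": -74, "dz": 0, "rx": 0, "ry": 0, "rz": 0},
    {"dx": 66, "dy": -110, "dz": 0, "rx": 0, "ry": 0, "rz": 0},
    {"dx": 88, "dy": -146, "dz": 0, "rx": 0, "ry": 0, "rz": 0},
    {"dx": 110, "dy": -182, "dz": 0, "rx": 0, "ry": 0, "rz": 0},
    {"dx": 131, "dy": -218, "dz": 0, "rx": 0, "ry": 0, "rz": 0},
    {"dx": 152, "dy": -252, "dz": 0, "rx": 0, "ry": 0, "rz": 0}
  ]
}}

```text
time: 18.2
tool_pos: [0.587, 0.0813, 0.2064]
tcp_rot: [-3.141, 0.002, 0.0]
wrist_force: [1.3, 0.1, 0.0]
gripper_width: 0.0322
```

Request:
{"method": "send_rows", "body": {
  "targets": [
    {"dx": 16, "dy": -27, "dz": 0, "rx": 0, "ry": 0, "rz": 0},
    {"dx": 27, "dy": -45, "dz": 0, "rx": 0, "ry": 0, "rz": 0},
    {"dx": 31, "dy": -52, "dz": 2, "rx": 0, "ry": 0, "rz": 0},
    {"dx": 31, "dy": -52, "dz": 15, "rx": 0, "ry": 0, "rz": 0},
    {"dx": 31, "dy": -52, "dz": 40, "rx": 0, "ry": 0, "rz": 0},
    {"dx": 31, "dy": -52, "dz": 68, "rx": 0, "ry": 0, "rz": 0},
    {"dx": 31, "dy": -52, "dz": 88, "rx": 0, "ry": 0, "rz": 0},
    {"dx": 31, "dy": -52, "dz": 95, "rx": 0, "ry": 0, "rz": 0}
  ]
}}

```text
time: 19.2
tool_pos: [0.6162, 0.13, 0.1104]
tcp_rot: [3.141, 0.004, -0.001]
wrist_force: [-0.2, 0.9, 0.1]
gripper_width: 0.0322
```

```bash
python3 -c "
from h import *
look([.6185,.131,.05],'p3')"
```

```text
19.2 [0.6162 0.13   0.1104] [ 3.141e+00  4.000e-03 -1.000e-03] [-0.2  0.9  0.1] 0.03215139714796715
```

View pics/p3.png

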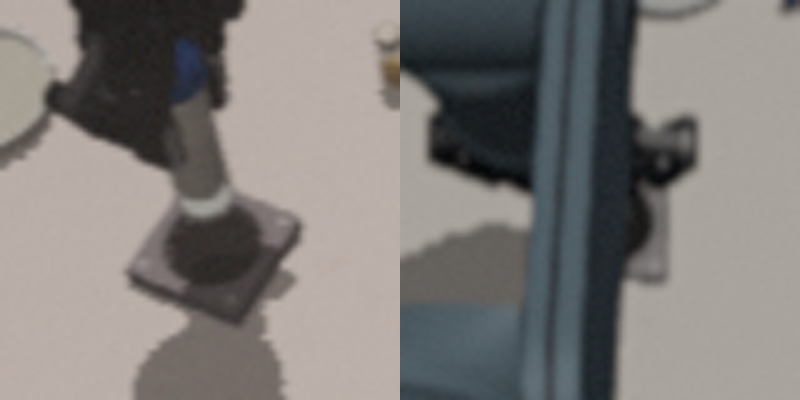

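Request:
{"method": "send_rows", "body": {
  "targets": [
    {"dx": 0.5, "dy": 0, "dz": 5, "rx": 0, "ry": 0, "rz": 0},
    {"dx": 0.5, "dy": 0, "dz": 15, "rx": 0, "ry": 0, "rz": 0},
    {"dx": 0.5, "dy": 0, "dz": 26, "rx": 0, "ry": 0, "rz": 0},
    {"dx": 0.5, "dy": 0, "dz": 36, "rx": 0, "ry": 0, "rz": 0},
    {"dx": 0.5, "dy": 0, "dz": 43, "rx": 0, "ry": 0, "rz": 0},
    {"dx": 0.5, "dy": 0, "dz": 47, "rx": 0, "ry": 0, "rz": 0},
    {"dx": 0.5, "dy": 0, "dz": 49, "rx": 0, "ry": 0, "rz": 0},
    {"dx": 0.5, "dy": 0, "dz": 50, "rx": 0, "ry": 0, "rz": 0}
  ]
}}

```text
time: 20.3
tool_pos: [0.6188, 0.131, 0.0629]
tcp_rot: [-3.142, -0.0, -0.0]
wrist_force: [-0.1, -0.1, -0.6]
gripper_width: 0.0323
```

Request:
{"method": "send_rows", "body": {
  "targets": [
    {"dx": 0, "dy": 0, "dz": 0, "rx": 0, "ry": 0, "rz": 0},
    {"dx": 0, "dy": 0, "dz": 0, "rx": 0, "ry": 0, "rz": 0},
    {"dx": 0, "dy": 0, "dz": 0, "rx": 0, "ry": 0, "rz": 0},
    {"dx": 0, "dy": 0, "dz": 0, "rx": 0, "ry": 0, "rz": 0},
    {"dx": 0, "dy": 0, "dz": 0, "rx": 0, "ry": 0, "rz": 0},
    {"dx": 0, "dy": 0, "dz": 0, "rx": 0, "ry": 0, "rz": 0},
    {"dx": 0, "dy": 0, "dz": 0, "rx": 0, "ry": 0, "rz": 0},
    {"dx": 0, "dy": 0, "dz": 0, "rx": 0, "ry": 0, "rz": 0}
  ]
}}

```text
time: 21.3
tool_pos: [0.6186, 0.131, 0.0628]
tcp_rot: [-3.142, 0.0, -0.0]
wrist_force: [-0.9, -0.1, 0.0]
gripper_width: 0.032
```

Request:
{"method": "send_rows", "body": {
  "targets": [
    {"dx": 0, "dy": 0, "dz": 0, "rx": 0, "ry": 0, "rz": 0},
    {"dx": 0, "dy": 0, "dz": 0, "rx": 0, "ry": 0, "rz": 0},
    {"dx": 0, "dy": 0, "dz": 0, "rx": 0, "ry": 0, "rz": 0},
    {"dx": 0, "dy": 0, "dz": 0, "rx": 0, "ry": 0, "rz": 0},
    {"dx": 0, "dy": 0, "dz": 0, "rx": 0, "ry": 0, "rz": 0},
    {"dx": 0, "dy": 0, "dz": 0, "rx": 0, "ry": 0, "rz": 0},
    {"dx": 0, "dy": 0, "dz": 0, "rx": 0, "ry": 0, "rz": 0},
    {"dx": 0, "dy": 0, "dz": 0, "rx": 0, "ry": 0, "rz": 0}
  ],
  "jaw": 85
}}

```text
time: 22.3
tool_pos: [0.6186, 0.131, 0.0628]
tcp_rot: [-3.142, 0.0, -0.0]
wrist_force: [-0.5, -0.6, -0.3]
gripper_width: 0.0846
```

Request:
{"method": "send_rows", "body": {
  "targets": [
    {"dx": 0, "dy": 0, "dz": -8, "rx": 0, "ry": 0, "rz": 0},
    {"dx": 0, "dy": 0, "dz": -28, "rx": 0, "ry": 0, "rz": 0},
    {"dx": 0, "dy": 0, "dz": -54, "rx": 0, "ry": 0, "rz": 0},
    {"dx": 0, "dy": 0, "dz": -84, "rx": 0, "ry": 0, "rz": 0},
    {"dx": 0, "dy": 0, "dz": -110, "rx": 0, "ry": 0, "rz": 0},
    {"dx": 0, "dy": 0, "dz": -128, "rx": 0, "ry": 0, "rz": 0},
    {"dx": 0, "dy": 0, "dz": -135, "rx": 0, "ry": 0, "rz": 0},
    {"dx": 0, "dy": 0, "dz": -135, "rx": 0, "ry": 0, "rz": 0}
  ]
}}

```text
time: 23.3
tool_pos: [0.6187, 0.131, 0.1982]
tcp_rot: [-3.142, -0.001, -0.0]
wrist_force: [0.1, -0.6, -0.2]
gripper_width: 0.0849
```

```bash
python3 -c "
from h import *
look([.6185,.131,.05],'p4')"
```

```text
23.3 [0.6187 0.131  0.1982] [-3.142e+00 -1.000e-03 -0.000e+00] [ 0.1 -0.6 -0.2] 0.08492303630878519
```

View pics/p4.png

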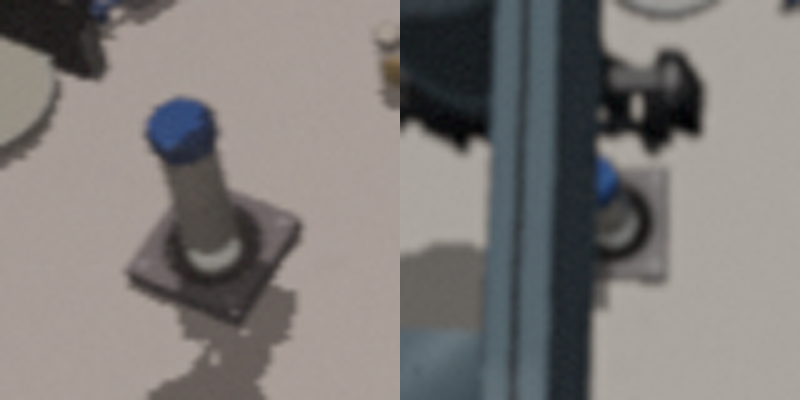

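Tube 2 is seated. Next is the vial: I'll move over it with the jaw partly open and hover.

Request:
{"method": "send_rows", "body": {
  "targets": [
    {"dx": -3, "dy": 12, "dz": 0, "rx": 0, "ry": 0, "rz": 0},
    {"dx": -10, "dy": 42, "dz": 0, "rx": 0, "ry": 0, "rz": 0},
    {"dx": -19, "dy": 80, "dz": 0, "rx": 0, "ry": 0, "rz": 0},
    {"dx": -27, "dy": 115, "dz": 10, "rx": 0, "ry": 0, "rz": 0},
    {"dx": -32, "dy": 136, "dz": 35, "rx": 0, "ry": 0, "rz": 0},
    {"dx": -32.5, "dy": 140, "dz": 70, "rx": 0, "ry": 0, "rz": 0},
    {"dx": -32.5, "dy": 140, "dz": 105, "rx": 0, "ry": 0, "rz": 0},
    {"dx": -32.5, "dy": 140, "dz": 125, "rx": 0, "ry": 0, "rz": 0}
  ],
  "jaw": 50
}}

```text
time: 24.4
tool_pos: [0.5842, -0.0098, 0.0703]
tcp_rot: [-3.141, 0.004, -0.001]
wrist_force: [-0.9, 0.1, 0.1]
gripper_width: 0.0501
```

Request:
{"method": "send_rows", "body": {
  "targets": [
    {"dx": 0, "dy": 0, "dz": 5, "rx": 0, "ry": 0, "rz": 0},
    {"dx": 0, "dy": 0, "dz": 9, "rx": 0, "ry": 0, "rz": 0},
    {"dx": 0, "dy": 0, "dz": 10, "rx": 0, "ry": 0, "rz": 0},
    {"dx": 0, "dy": 0, "dz": 10, "rx": 0, "ry": 0, "rz": 0},
    {"dx": 0, "dy": 0, "dz": 10, "rx": 0, "ry": 0, "rz": 0},
    {"dx": 0, "dy": 0, "dz": 10, "rx": 0, "ry": 0, "rz": 0},
    {"dx": 0, "dy": 0, "dz": 10, "rx": 0, "ry": 0, "rz": 0},
    {"dx": 0, "dy": 0, "dz": 10, "rx": 0, "ry": 0, "rz": 0}
  ]
}}

```text
time: 25.4
tool_pos: [0.5861, -0.009, 0.0628]
tcp_rot: [-3.142, -0.0, -0.0]
wrist_force: [-0.6, -0.7, 0.3]
gripper_width: 0.0501
```

```bash
python3 -c "
from h import *
look([.586,-.009,.04],'g3')"
```

```text
25.4 [ 0.5861 -0.009   0.0628] [-3.142 -0.    -0.   ] [-0.6 -0.7  0.3] 0.05013209821567245
```

View pics/g3.png

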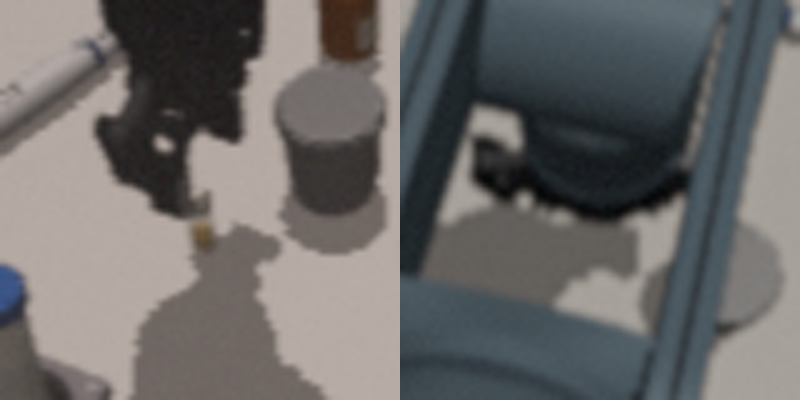

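The vial at crop (203,225) lies below and between the fingers. I'll descend and close.

Request:
{"method": "send_rows", "body": {
  "targets": [
    {"dx": 0, "dy": 0, "dz": 5, "rx": 0, "ry": 0, "rz": 0},
    {"dx": 0, "dy": 0, "dz": 14, "rx": 0, "ry": 0, "rz": 0},
    {"dx": 0, "dy": 0, "dz": 25, "rx": 0, "ry": 0, "rz": 0},
    {"dx": 0, "dy": 0, "dz": 35, "rx": 0, "ry": 0, "rz": 0},
    {"dx": 0, "dy": 0, "dz": 43, "rx": 0, "ry": 0, "rz": 0},
    {"dx": 0, "dy": 0, "dz": 47, "rx": 0, "ry": 0, "rz": 0},
    {"dx": 0, "dy": 0, "dz": 48, "rx": 0, "ry": 0, "rz": 0},
    {"dx": 0, "dy": 0, "dz": 48, "rx": 0, "ry": 0, "rz": 0}
  ]
}}

```text
time: 26.5
tool_pos: [0.5862, -0.0091, 0.015]
tcp_rot: [3.141, -0.0, -0.0]
wrist_force: [0.9, -0.8, -0.3]
gripper_width: 0.05
```

Request:
{"method": "send_rows", "body": {
  "targets": [
    {"dx": 0, "dy": 0, "dz": 0, "rx": 0, "ry": 0, "rz": 0},
    {"dx": 0, "dy": 0, "dz": 0, "rx": 0, "ry": 0, "rz": 0},
    {"dx": 0, "dy": 0, "dz": 0, "rx": 0, "ry": 0, "rz": 0},
    {"dx": 0, "dy": 0, "dz": 0, "rx": 0, "ry": 0, "rz": 0},
    {"dx": 0, "dy": 0, "dz": 0, "rx": 0, "ry": 0, "rz": 0},
    {"dx": 0, "dy": 0, "dz": 0, "rx": 0, "ry": 0, "rz": 0},
    {"dx": 0, "dy": 0, "dz": 0, "rx": 0, "ry": 0, "rz": 0},
    {"dx": 0, "dy": 0, "dz": 0, "rx": 0, "ry": 0, "rz": 0}
  ],
  "jaw": 0
}}

```text
time: 27.5
tool_pos: [0.5863, -0.0091, 0.0152]
tcp_rot: [3.141, -0.001, -0.0]
wrist_force: [0.5, 0.1, 5.2]
gripper_width: 0.014
```

```bash
python3 -c "
from h import *
look([.586,-.009,.04],'g4')"
```

```text
27.5 [ 0.5863 -0.0091  0.0152] [ 3.141e+00 -1.000e-03 -0.000e+00] [0.5 0.1 5.2] 0.013963316833963044
```

View pics/g4.png

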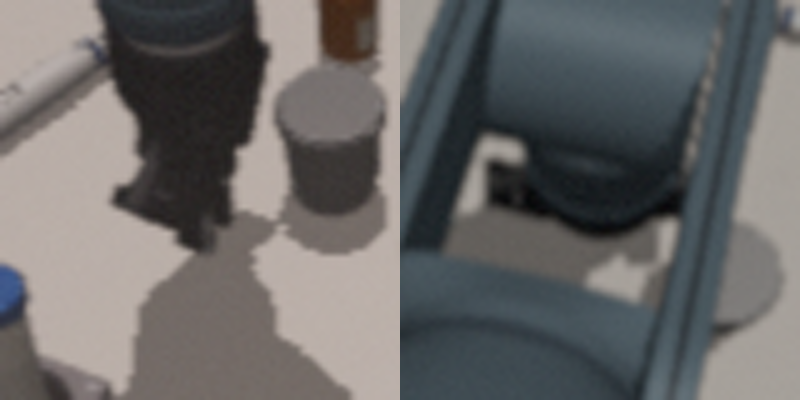

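Request:
{"method": "send_rows", "body": {
  "targets": [
    {"dx": 0, "dy": 0, "dz": -8, "rx": 0, "ry": 0, "rz": 0},
    {"dx": 0, "dy": 0, "dz": -30, "rx": 0, "ry": 0, "rz": 0},
    {"dx": 0, "dy": 0, "dz": -62, "rx": 0, "ry": 0, "rz": 0},
    {"dx": 0, "dy": 0, "dz": -98, "rx": 0, "ry": 0, "rz": 0},
    {"dx": 0, "dy": 0, "dz": -134, "rx": 0, "ry": 0, "rz": 0},
    {"dx": 0, "dy": 0, "dz": -164, "rx": 0, "ry": 0, "rz": 0},
    {"dx": 0, "dy": 0, "dz": -180, "rx": 0, "ry": 0, "rz": 0},
    {"dx": 0, "dy": 0, "dz": -185, "rx": 0, "ry": 0, "rz": 0}
  ]
}}

```text
time: 28.6
tool_pos: [0.5862, -0.009, 0.2004]
tcp_rot: [3.141, -0.001, -0.0]
wrist_force: [-0.2, -0.3, -0.8]
gripper_width: 0.0139
```

Request:
{"method": "send_rows", "body": {
  "targets": [
    {"dx": 1, "dy": -10, "dz": 0, "rx": 0, "ry": 0, "rz": 0},
    {"dx": 4, "dy": -40, "dz": 0, "rx": 0, "ry": 0, "rz": 0},
    {"dx": 9, "dy": -84, "dz": 0, "rx": 0, "ry": 0, "rz": 0},
    {"dx": 14, "dy": -130, "dz": 0, "rx": 0, "ry": 0, "rz": 0},
    {"dx": 19, "dy": -176, "dz": 0, "rx": 0, "ry": 0, "rz": 0},
    {"dx": 24, "dy": -222, "dz": 0, "rx": 0, "ry": 0, "rz": 0},
    {"dx": 28, "dy": -264, "dz": 0, "rx": 0, "ry": 0, "rz": 0},
    {"dx": 31, "dy": -290, "dz": 0, "rx": 0, "ry": 0, "rz": 0}
  ]
}}

```text
time: 29.6
tool_pos: [0.6158, 0.2838, 0.1975]
tcp_rot: [3.141, 0.003, 0.002]
wrist_force: [0.2, -0.6, -0.9]
gripper_width: 0.0139
```

Request:
{"method": "send_rows", "body": {
  "targets": [
    {"dx": 0.5, "dy": -9, "dz": 0, "rx": 0, "ry": 0, "rz": 0},
    {"dx": 0.5, "dy": -10.5, "dz": 8, "rx": 0, "ry": 0, "rz": 0},
    {"dx": 0.5, "dy": -10.5, "dz": 30, "rx": 0, "ry": 0, "rz": 0},
    {"dx": 0.5, "dy": -10.5, "dz": 62, "rx": 0, "ry": 0, "rz": 0},
    {"dx": 0.5, "dy": -10.5, "dz": 96, "rx": 0, "ry": 0, "rz": 0},
    {"dx": 0.5, "dy": -10.5, "dz": 124, "rx": 0, "ry": 0, "rz": 0},
    {"dx": 0.5, "dy": -10.5, "dz": 138, "rx": 0, "ry": 0, "rz": 0},
    {"dx": 0.5, "dy": -10.5, "dz": 140, "rx": 0, "ry": 0, "rz": 0}
  ]
}}

```text
time: 30.6
tool_pos: [0.6171, 0.2905, 0.0587]
tcp_rot: [3.141, 0.002, -0.001]
wrist_force: [0.0, 0.2, 0.5]
gripper_width: 0.0139
```

```bash
python3 -c "
from h import *
look([.6175,.2915,.03],'p5')"
```

```text
30.6 [0.6171 0.2905 0.0587] [ 3.141e+00  2.000e-03 -1.000e-03] [0.  0.2 0.5] 0.013889135079552825
```

View pics/p5.png

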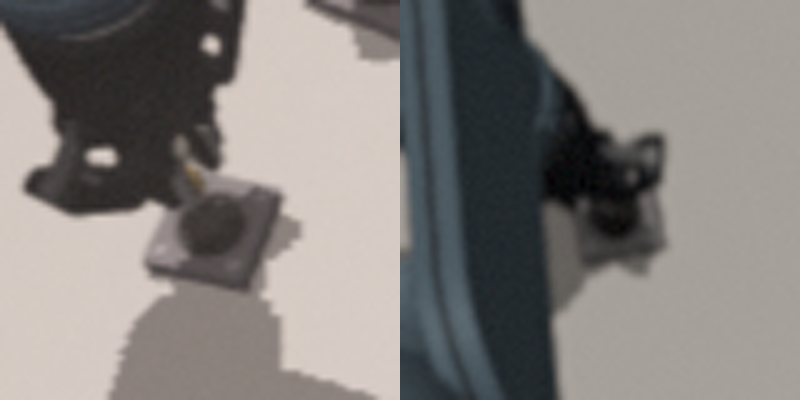

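```bash
python3 -c "
from h import *
x0,y0=[int(i)-40 for i in proj('scene',[.6175,.2915,.03])]
for P in ([.6171,.2905,.044],[.6171,.2905,.088],[.6175,.2915,.012],[.6271,.2905,.044]):
    u,v=proj('scene',P); print(P,(u-x0)*5,(v-y0)*5)"
```

```text
[0.6171, 0.2905, 0.044] 198.1791926773471 189.86849311478835
[0.6171, 0.2905, 0.088] 175.93676879123933 144.6388429798425
[0.6175, 0.2915, 0.012] 211.40295981617655 222.0961393239716
[0.6271, 0.2905, 0.044] 179.9915331694504 181.51237736847946
```

Predicted base pixel (198,190) matches the picture. Lowering.

Request:
{"method": "send_rows", "body": {
  "targets": [
    {"dx": 0, "dy": 0, "dz": 4, "rx": 0, "ry": 0, "rz": 0},
    {"dx": 0, "dy": 0, "dz": 11, "rx": 0, "ry": 0, "rz": 0},
    {"dx": 0, "dy": 0, "dz": 19, "rx": 0, "ry": 0, "rz": 0},
    {"dx": 0, "dy": 0, "dz": 27, "rx": 0, "ry": 0, "rz": 0},
    {"dx": 0, "dy": 0, "dz": 33, "rx": 0, "ry": 0, "rz": 0},
    {"dx": 0, "dy": 0, "dz": 37, "rx": 0, "ry": 0, "rz": 0},
    {"dx": 0, "dy": 0, "dz": 39, "rx": 0, "ry": 0, "rz": 0},
    {"dx": 0, "dy": 0, "dz": 39, "rx": 0, "ry": 0, "rz": 0}
  ]
}}

```text
time: 31.7
tool_pos: [0.6176, 0.2915, 0.0208]
tcp_rot: [-3.142, -0.0, -0.0]
wrist_force: [0.3, 0.2, 0.4]
gripper_width: 0.014
```

Request:
{"method": "send_rows", "body": {
  "targets": [
    {"dx": 0, "dy": 0, "dz": 0.5, "rx": 0, "ry": 0, "rz": 0},
    {"dx": 0, "dy": 0, "dz": 1.2, "rx": 0, "ry": 0, "rz": 0},
    {"dx": 0, "dy": 0, "dz": 1.2, "rx": 0, "ry": 0, "rz": 0},
    {"dx": 0, "dy": 0, "dz": 1.2, "rx": 0, "ry": 0, "rz": 0},
    {"dx": 0, "dy": 0, "dz": 1.2, "rx": 0, "ry": 0, "rz": 0},
    {"dx": 0, "dy": 0, "dz": 1.2, "rx": 0, "ry": 0, "rz": 0},
    {"dx": 0, "dy": 0, "dz": 1.2, "rx": 0, "ry": 0, "rz": 0},
    {"dx": 0, "dy": 0, "dz": 1.2, "rx": 0, "ry": 0, "rz": 0}
  ]
}}

```text
time: 32.7
tool_pos: [0.6176, 0.2915, 0.0196]
tcp_rot: [-3.142, 0.0, -0.0]
wrist_force: [0.8, 0.1, -0.7]
gripper_width: 0.0138
```

Request:
{"method": "send_rows", "body": {
  "targets": [
    {"dx": 0, "dy": 0, "dz": 0, "rx": 0, "ry": 0, "rz": 0},
    {"dx": 0, "dy": 0, "dz": 0, "rx": 0, "ry": 0, "rz": 0},
    {"dx": 0, "dy": 0, "dz": 0, "rx": 0, "ry": 0, "rz": 0},
    {"dx": 0, "dy": 0, "dz": 0, "rx": 0, "ry": 0, "rz": 0},
    {"dx": 0, "dy": 0, "dz": 0, "rx": 0, "ry": 0, "rz": 0},
    {"dx": 0, "dy": 0, "dz": 0, "rx": 0, "ry": 0, "rz": 0},
    {"dx": 0, "dy": 0, "dz": 0, "rx": 0, "ry": 0, "rz": 0},
    {"dx": 0, "dy": 0, "dz": 0, "rx": 0, "ry": 0, "rz": 0}
  ],
  "jaw": 60
}}

```text
time: 33.7
tool_pos: [0.6176, 0.2915, 0.0196]
tcp_rot: [3.142, -0.0, -0.0]
wrist_force: [0.7, 0.0, -0.4]
gripper_width: 0.0604
```

Request:
{"method": "send_rows", "body": {
  "targets": [
    {"dx": 0, "dy": 0, "dz": -8, "rx": 0, "ry": 0, "rz": 0},
    {"dx": 0, "dy": 0, "dz": -30, "rx": 0, "ry": 0, "rz": 0},
    {"dx": 0, "dy": 0, "dz": -62, "rx": 0, "ry": 0, "rz": 0},
    {"dx": 0, "dy": 0, "dz": -98, "rx": 0, "ry": 0, "rz": 0},
    {"dx": 0, "dy": 0, "dz": -134, "rx": 0, "ry": 0, "rz": 0},
    {"dx": 0, "dy": 0, "dz": -164, "rx": 0, "ry": 0, "rz": 0},
    {"dx": 0, "dy": 0, "dz": -180, "rx": 0, "ry": 0, "rz": 0},
    {"dx": 0, "dy": 0, "dz": -185, "rx": 0, "ry": 0, "rz": 0}
  ]
}}

```text
time: 34.7
tool_pos: [0.6179, 0.2916, 0.2057]
tcp_rot: [-3.141, -0.001, -0.0]
wrist_force: [-0.2, -0.6, 0.5]
gripper_width: 0.0595
```

```bash
python3 -c "
from h import *
look([.6175,.2915,.03],'p6')"
```

```text
34.7 [0.6179 0.2916 0.2057] [-3.141e+00 -1.000e-03 -0.000e+00] [-0.2 -0.6  0.5] 0.05950187886272593
```

View pics/p6.png

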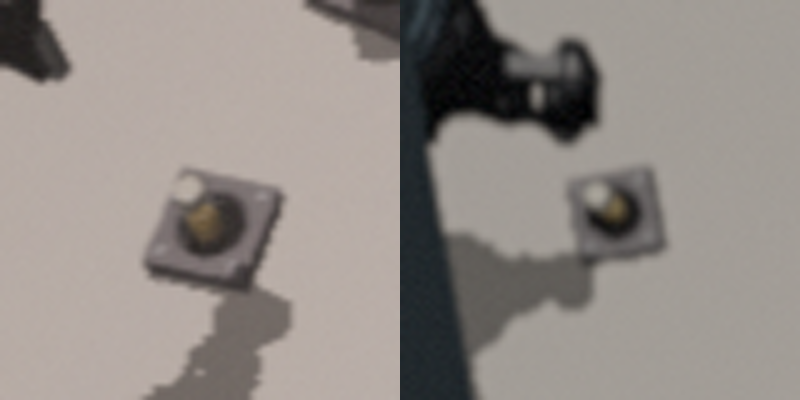

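The vial stands upright in its recess. Next is the cup.

Request:
{"method": "send_rows", "body": {
  "targets": [
    {"dx": -6, "dy": 10, "dz": 0, "rx": 0, "ry": 0, "rz": 0},
    {"dx": -22, "dy": 38, "dz": 0, "rx": 0, "ry": 0, "rz": 0},
    {"dx": -43, "dy": 75, "dz": 0, "rx": 0, "ry": 0, "rz": 0},
    {"dx": -65, "dy": 114, "dz": 0, "rx": 0, "ry": 0, "rz": 0},
    {"dx": -87, "dy": 153, "dz": 0, "rx": 0, "ry": 0, "rz": 0},
    {"dx": -109, "dy": 192, "dz": 0, "rx": 0, "ry": 0, "rz": 0},
    {"dx": -131, "dy": 230, "dz": 0, "rx": 0, "ry": 0, "rz": 0},
    {"dx": -151, "dy": 265, "dz": 0, "rx": 0, "ry": 0, "rz": 0}
  ],
  "jaw": 85
}}

```text
time: 35.8
tool_pos: [0.4644, 0.0252, 0.2035]
tcp_rot: [-3.142, 0.002, -0.0]
wrist_force: [0.0, -0.2, 0.5]
gripper_width: 0.0848
```

Request:
{"method": "send_rows", "body": {
  "targets": [
    {"dx": -16, "dy": 28, "dz": 0, "rx": 0, "ry": 0, "rz": 0},
    {"dx": -25, "dy": 43, "dz": 0, "rx": 0, "ry": 0, "rz": 0},
    {"dx": -27.5, "dy": 47.5, "dz": 5, "rx": 0, "ry": 0, "rz": 0},
    {"dx": -27.5, "dy": 47.5, "dz": 22, "rx": 0, "ry": 0, "rz": 0},
    {"dx": -27.5, "dy": 47.5, "dz": 50, "rx": 0, "ry": 0, "rz": 0},
    {"dx": -27.5, "dy": 47.5, "dz": 78, "rx": 0, "ry": 0, "rz": 0},
    {"dx": -27.5, "dy": 47.5, "dz": 96, "rx": 0, "ry": 0, "rz": 0},
    {"dx": -27.5, "dy": 47.5, "dz": 100, "rx": 0, "ry": 0, "rz": 0}
  ]
}}

```text
time: 36.8
tool_pos: [0.4376, -0.0202, 0.1029]
tcp_rot: [-3.14, 0.004, 0.0]
wrist_force: [0.1, -0.8, 0.4]
gripper_width: 0.0848
```

```bash
python3 -c "
from h import *
look([.4395,-.021,.06],'g5')
im=robot.get_image('scene'); print([(b,ray('scene',*b[2],.069)) for b in blobs(im,'yellow')])"
```

```text
36.8 [ 0.4376 -0.0202  0.1029] [-3.14   0.004  0.   ] [ 0.1 -0.8  0.4] 0.08480232877625249
[((np.int32(214), [254, 166, 21, 18], [265.8, 175.5]), array([ 0.43638189, -0.02007808]))]
```

View pics/g5.png

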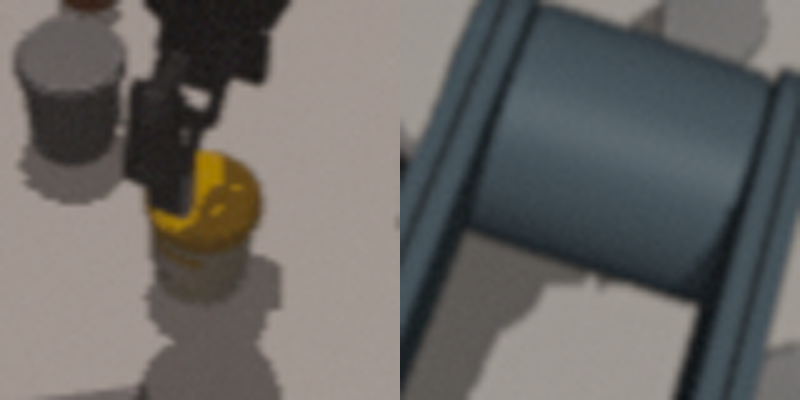

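Request:
{"method": "send_rows", "body": {
  "targets": [
    {"dx": 0, "dy": 0, "dz": 4, "rx": 0, "ry": 0, "rz": 0},
    {"dx": 0, "dy": 0, "dz": 9, "rx": 0, "ry": 0, "rz": 0},
    {"dx": 0, "dy": 0, "dz": 14, "rx": 0, "ry": 0, "rz": 0},
    {"dx": 0, "dy": 0, "dz": 19, "rx": 0, "ry": 0, "rz": 0},
    {"dx": 0, "dy": 0, "dz": 24, "rx": 0, "ry": 0, "rz": 0},
    {"dx": 0, "dy": 0, "dz": 28, "rx": 0, "ry": 0, "rz": 0},
    {"dx": 0, "dy": 0, "dz": 31, "rx": 0, "ry": 0, "rz": 0},
    {"dx": 0, "dy": 0, "dz": 31, "rx": 0, "ry": 0, "rz": 0}
  ]
}}

```text
time: 37.95
tool_pos: [0.4389, -0.0209, 0.0734]
tcp_rot: [-3.141, 0.0, -0.0]
wrist_force: [0.4, -0.2, -0.2]
gripper_width: 0.0853
```

```bash
python3 -c "
from h import *
look([.4395,-.021,.06],'g6')"
```

```text
37.95 [ 0.4389 -0.0209  0.0734] [-3.141  0.    -0.   ] [ 0.4 -0.2 -0.2] 0.08525039387129622
```

View pics/g6.png

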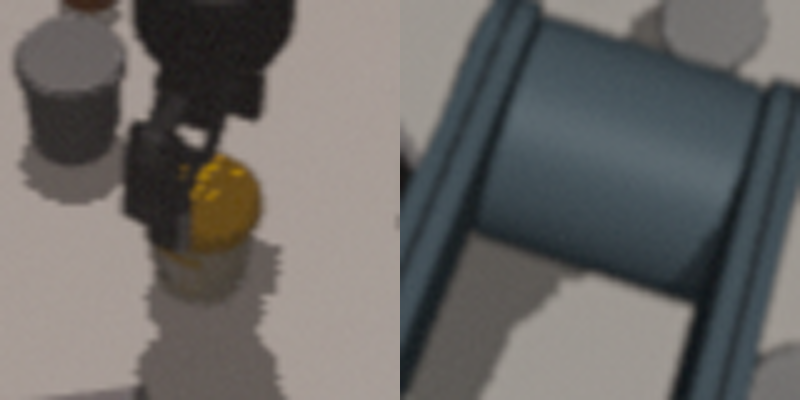

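Request:
{"method": "send_rows", "body": {
  "targets": [
    {"dx": 0, "dy": 0, "dz": 4, "rx": 0, "ry": 0, "rz": 0},
    {"dx": 0, "dy": 0, "dz": 10, "rx": 0, "ry": 0, "rz": 0},
    {"dx": 0, "dy": 0, "dz": 16, "rx": 0, "ry": 0, "rz": 0},
    {"dx": 0, "dy": 0, "dz": 23, "rx": 0, "ry": 0, "rz": 0},
    {"dx": 0, "dy": 0, "dz": 30, "rx": 0, "ry": 0, "rz": 0},
    {"dx": 0, "dy": 0, "dz": 36, "rx": 0, "ry": 0, "rz": 0},
    {"dx": 0, "dy": 0, "dz": 39.5, "rx": 0, "ry": 0, "rz": 0},
    {"dx": 0, "dy": 0, "dz": 39.5, "rx": 0, "ry": 0, "rz": 0}
  ]
}}

```text
time: 39.05
tool_pos: [0.4389, -0.0209, 0.0339]
tcp_rot: [-3.141, 0.001, -0.0]
wrist_force: [-1.1, 0.7, 0.6]
gripper_width: 0.0852
```

Request:
{"method": "send_rows", "body": {
  "targets": [
    {"dx": 0, "dy": 0, "dz": 0, "rx": 0, "ry": 0, "rz": 0},
    {"dx": 0, "dy": 0, "dz": 0, "rx": 0, "ry": 0, "rz": 0},
    {"dx": 0, "dy": 0, "dz": 0, "rx": 0, "ry": 0, "rz": 0},
    {"dx": 0, "dy": 0, "dz": 0, "rx": 0, "ry": 0, "rz": 0},
    {"dx": 0, "dy": 0, "dz": 0, "rx": 0, "ry": 0, "rz": 0},
    {"dx": 0, "dy": 0, "dz": 0, "rx": 0, "ry": 0, "rz": 0},
    {"dx": 0, "dy": 0, "dz": 0, "rx": 0, "ry": 0, "rz": 0},
    {"dx": 0, "dy": 0, "dz": 0, "rx": 0, "ry": 0, "rz": 0}
  ],
  "jaw": 0
}}

```text
time: 40.05
tool_pos: [0.4396, -0.0212, 0.0349]
tcp_rot: [3.141, -0.001, -0.0]
wrist_force: [-0.3, -0.4, 4.7]
gripper_width: 0.0598
```

```bash
python3 -c "
from h import *
look([.4395,-.021,.06],'g7')"
```

```text
40.05 [ 0.4396 -0.0212  0.0349] [ 3.141e+00 -1.000e-03 -0.000e+00] [-0.3 -0.4  4.7] 0.05984845595586197
```

View pics/g7.png

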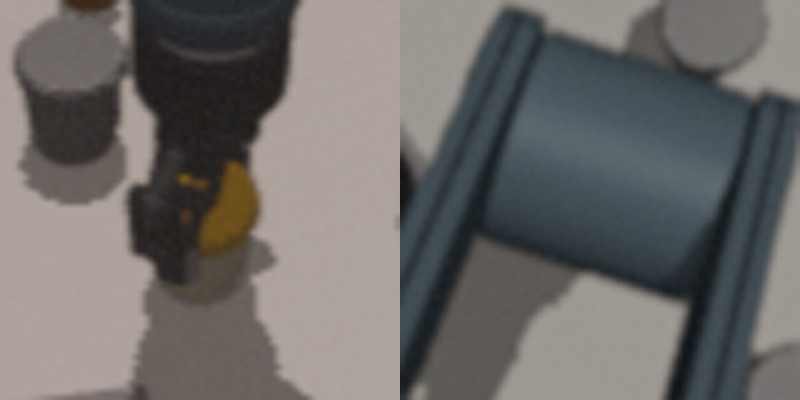

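The cup is gripped (opening 60 mm). Lift 60 mm and carry to the widest stand.

Request:
{"method": "send_rows", "body": {
  "targets": [
    {"dx": 0, "dy": 0, "dz": -4, "rx": 0, "ry": 0, "rz": 0},
    {"dx": 0, "dy": 0, "dz": -12, "rx": 0, "ry": 0, "rz": 0},
    {"dx": 0, "dy": 0, "dz": -24, "rx": 0, "ry": 0, "rz": 0},
    {"dx": 0, "dy": 0, "dz": -37, "rx": 0, "ry": 0, "rz": 0},
    {"dx": 0, "dy": 0, "dz": -48, "rx": 0, "ry": 0, "rz": 0},
    {"dx": 0, "dy": 0, "dz": -56, "rx": 0, "ry": 0, "rz": 0},
    {"dx": 0, "dy": 0, "dz": -60, "rx": 0, "ry": 0, "rz": 0},
    {"dx": 0, "dy": 0, "dz": -60, "rx": 0, "ry": 0, "rz": 0}
  ]
}}

```text
time: 41.15
tool_pos: [0.4391, -0.021, 0.0943]
tcp_rot: [3.142, -0.0, -0.0]
wrist_force: [-0.0, 0.3, 0.5]
gripper_width: 0.06
```

Request:
{"method": "send_rows", "body": {
  "targets": [
    {"dx": 0, "dy": -8, "dz": 0, "rx": 0, "ry": 0, "rz": 0},
    {"dx": 1, "dy": -30, "dz": 0, "rx": 0, "ry": 0, "rz": 0},
    {"dx": 3, "dy": -60, "dz": 0, "rx": 0, "ry": 0, "rz": 0},
    {"dx": 5, "dy": -92, "dz": 0, "rx": 0, "ry": 0, "rz": 0},
    {"dx": 6, "dy": -120, "dz": 0, "rx": 0, "ry": 0, "rz": 0},
    {"dx": 7, "dy": -140, "dz": 0, "rx": 0, "ry": 0, "rz": 0},
    {"dx": 7, "dy": -148.5, "dz": 0, "rx": 0, "ry": 0, "rz": 0},
    {"dx": 7, "dy": -148.5, "dz": 0, "rx": 0, "ry": 0, "rz": 0}
  ]
}}

```text
time: 42.15
tool_pos: [0.4457, 0.1279, 0.0938]
tcp_rot: [3.141, 0.001, 0.001]
wrist_force: [0.4, -1.0, -0.4]
gripper_width: 0.0602
```

```bash
python3 -c "
from h import *
look([.4465,.1275,.05],'p7')"
```

```text
42.15 [0.4457 0.1279 0.0938] [3.141e+00 1.000e-03 1.000e-03] [ 0.4 -1.  -0.4] 0.06017263550607677
```

View pics/p7.png

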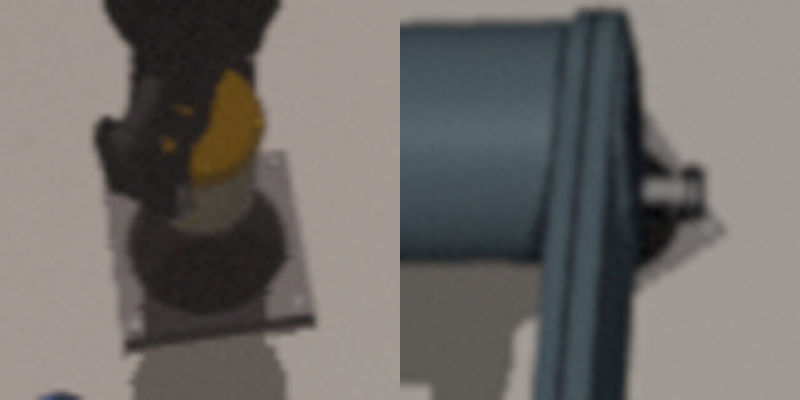

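Request:
{"method": "send_rows", "body": {
  "targets": [
    {"dx": 0.5, "dy": 0, "dz": 5, "rx": 0, "ry": 0, "rz": 0},
    {"dx": 0.5, "dy": 0, "dz": 15, "rx": 0, "ry": 0, "rz": 0},
    {"dx": 0.5, "dy": 0, "dz": 26, "rx": 0, "ry": 0, "rz": 0},
    {"dx": 0.5, "dy": 0, "dz": 36, "rx": 0, "ry": 0, "rz": 0},
    {"dx": 0.5, "dy": 0, "dz": 44, "rx": 0, "ry": 0, "rz": 0},
    {"dx": 0.5, "dy": 0, "dz": 49, "rx": 0, "ry": 0, "rz": 0},
    {"dx": 0.5, "dy": 0, "dz": 52, "rx": 0, "ry": 0, "rz": 0},
    {"dx": 0.5, "dy": 0, "dz": 53.5, "rx": 0, "ry": 0, "rz": 0}
  ]
}}

```text
time: 43.25
tool_pos: [0.4467, 0.1276, 0.0406]
tcp_rot: [-3.142, -0.0, -0.0]
wrist_force: [-0.7, 0.1, -0.5]
gripper_width: 0.0596
```

Request:
{"method": "send_rows", "body": {
  "targets": [
    {"dx": 0, "dy": 0, "dz": 0.5, "rx": 0, "ry": 0, "rz": 0},
    {"dx": 0, "dy": 0, "dz": 1, "rx": 0, "ry": 0, "rz": 0},
    {"dx": 0, "dy": 0, "dz": 1, "rx": 0, "ry": 0, "rz": 0},
    {"dx": 0, "dy": 0, "dz": 1, "rx": 0, "ry": 0, "rz": 0},
    {"dx": 0, "dy": 0, "dz": 1, "rx": 0, "ry": 0, "rz": 0},
    {"dx": 0, "dy": 0, "dz": 1, "rx": 0, "ry": 0, "rz": 0},
    {"dx": 0, "dy": 0, "dz": 1, "rx": 0, "ry": 0, "rz": 0},
    {"dx": 0, "dy": 0, "dz": 1, "rx": 0, "ry": 0, "rz": 0}
  ]
}}

```text
time: 44.25
tool_pos: [0.4466, 0.1275, 0.0396]
tcp_rot: [-3.142, -0.0, -0.0]
wrist_force: [-0.2, -0.1, -0.8]
gripper_width: 0.0594
```

```bash
python3 -c "
from h import *
look([.4465,.1275,.05],'p8')"
```

```text
44.25 [0.4466 0.1275 0.0396] [-3.142 -0.    -0.   ] [-0.2 -0.1 -0.8] 0.05942433334900741
```

View pics/p8.png

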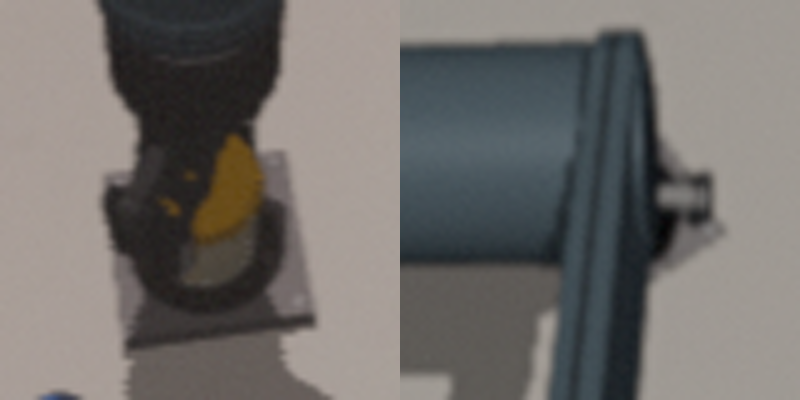

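Cup is in the recess. Release and retreat.

Request:
{"method": "send_rows", "body": {
  "targets": [
    {"dx": 0, "dy": 0, "dz": 0, "rx": 0, "ry": 0, "rz": 0},
    {"dx": 0, "dy": 0, "dz": 0, "rx": 0, "ry": 0, "rz": 0},
    {"dx": 0, "dy": 0, "dz": 0, "rx": 0, "ry": 0, "rz": 0},
    {"dx": 0, "dy": 0, "dz": 0, "rx": 0, "ry": 0, "rz": 0},
    {"dx": 0, "dy": 0, "dz": 0, "rx": 0, "ry": 0, "rz": 0},
    {"dx": 0, "dy": 0, "dz": 0, "rx": 0, "ry": 0, "rz": 0},
    {"dx": 0, "dy": 0, "dz": 0, "rx": 0, "ry": 0, "rz": 0},
    {"dx": 0, "dy": 0, "dz": 0, "rx": 0, "ry": 0, "rz": 0}
  ],
  "jaw": 85
}}

```text
time: 45.35
tool_pos: [0.4466, 0.1275, 0.0396]
tcp_rot: [3.142, 0.0, -0.0]
wrist_force: [0.4, -0.2, -0.7]
gripper_width: 0.085
```

Request:
{"method": "send_rows", "body": {
  "targets": [
    {"dx": 0, "dy": 0, "dz": -8, "rx": 0, "ry": 0, "rz": 0},
    {"dx": 0, "dy": 0, "dz": -28, "rx": 0, "ry": 0, "rz": 0},
    {"dx": 0, "dy": 0, "dz": -56, "rx": 0, "ry": 0, "rz": 0},
    {"dx": 0, "dy": 0, "dz": -90, "rx": 0, "ry": 0, "rz": 0},
    {"dx": 0, "dy": 0, "dz": -125, "rx": 0, "ry": 0, "rz": 0},
    {"dx": 0, "dy": 0, "dz": -155, "rx": 0, "ry": 0, "rz": 0},
    {"dx": 0, "dy": 0, "dz": -175, "rx": 0, "ry": 0, "rz": 0},
    {"dx": 0, "dy": 0, "dz": -180, "rx": 0, "ry": 0, "rz": 0}
  ]
}}

```text
time: 46.35
tool_pos: [0.4473, 0.1276, 0.2214]
tcp_rot: [-3.141, -0.003, -0.0]
wrist_force: [-1.0, -0.5, -0.1]
gripper_width: 0.0851
```

Request:
{"method": "send_rows", "body": {
  "targets": [
    {"dx": 0, "dy": 10, "dz": 0, "rx": 0, "ry": 0, "rz": 0},
    {"dx": 0, "dy": 38, "dz": 0, "rx": 0, "ry": 0, "rz": 0},
    {"dx": 0, "dy": 78, "dz": 0, "rx": 0, "ry": 0, "rz": 0},
    {"dx": 0, "dy": 122, "dz": 0, "rx": 0, "ry": 0, "rz": 0},
    {"dx": 0, "dy": 166, "dz": 0, "rx": 0, "ry": 0, "rz": 0},
    {"dx": 0, "dy": 210, "dz": 0, "rx": 0, "ry": 0, "rz": 0},
    {"dx": 0, "dy": 245, "dz": 0, "rx": 0, "ry": 0, "rz": 0},
    {"dx": 0, "dy": 260, "dz": 0, "rx": 0, "ry": 0, "rz": 0}
  ]
}}

```text
time: 47.35
tool_pos: [0.4456, -0.1343, 0.2184]
tcp_rot: [-3.141, 0.002, -0.003]
wrist_force: [-0.1, 0.6, 0.1]
gripper_width: 0.0848
```

```bash
python3 - <<'E'
from h import *
for c in ["scene","top"]:
    im=robot.get_image(c); cv2.imwrite(f"pics/{c}_end.png",cv2.resize(im[:,:,::-1],(800,600),interpolation=cv2.INTER_CUBIC))
    for k,z in [("yellow",.073),("blue",.117),("green",.113)]:
        for b in blobs(im,k):
            w=ray(c,*b[2],z)
            if .2<w[0]<.85 and -.4<w[1]<.7: print(c,k,b[2],w.round(4))
    for n in ["canister","bottle"]: print(n,[(np.round(d["extent"]).tolist(),round(d["confidence"],2)) for d in robot.boxes_of(c,n)][:1])
E
```

```text
scene yellow [235.9, 218.5] [0.4474 0.1287]
scene blue [169.7, 183.5] [0.6186 0.132 ]
scene blue [207.2, 268.3] [0.4346 0.2836]
scene green [257.9, 77.5] [ 0.5917 -0.3103]
canister [([252.0, 77.0, 265.0, 112.0], 0.55)]
bottle []
top yellow [220.7, 193.0] [0.4458 0.1242]
top blue [218.5, 128.4] [0.6156 0.1295]
top blue [159.2, 195.8] [0.4327 0.2806]
top green [385.7, 140.8] [ 0.5913 -0.3153]
canister [([370.0, 130.0, 393.0, 148.0], 0.8)]
bottle [([201.0, 174.0, 245.0, 215.0], 0.73)]
```

View pics/scene_end.png

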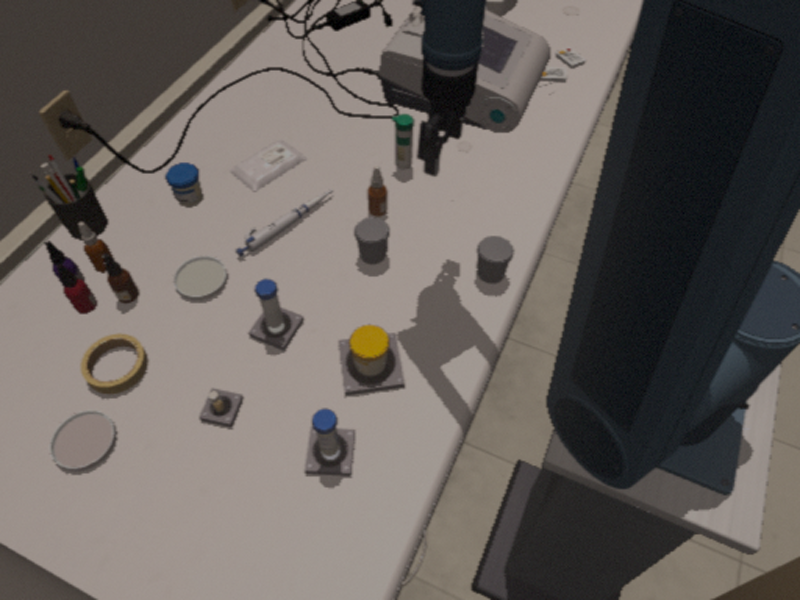

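View pics/top_end.png

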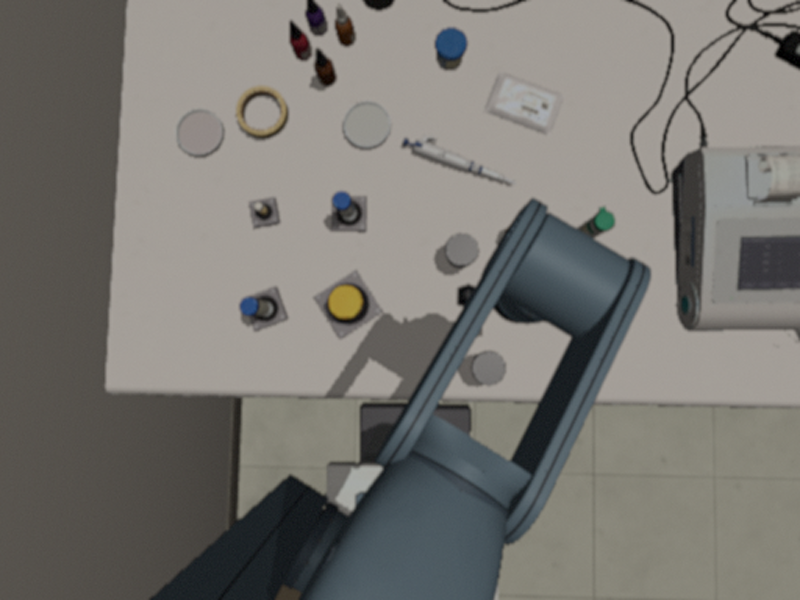

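All four containers stand in their recesses: cup at scene (370,350), tubes at (275,315) and (328,435), vial at (217,403). The canister (403,140) and bottle (377,192) are where they were. Handing in.

```bash
python3 -c "
from plant import robot
print(robot.job_done())"
```

```text
the job is handed in; nothing more can be done
None
```

I set the cup in the widest stand, a tube in each of the two middle-sized stands, and the vial in the smallest. The job was handed in at about 48 s; `job_done()` gives no verdict.

**Placement:** In the last pictures all four containers stand upright in their recesses.
- **Cup and tubes:** Both cameras put the lid and cap centres within about 4 mm of the recess centres (the limit is 12 mm).
- **Vial:** I checked this one only by eye in the pictures, not by a position measurement.

**Bystanders:** The canister's cap is within about 1 mm of where it was at the start. The bottle looks unmoved and upright in the scene picture. I did not touch the grey look-alike cups.

**Checks that failed or disagreed:** In the final round the detector did not find the bottle in the scene view and mistook the cup stand for it in the top view, where the arm hid the bottle. The two cameras differed by 2 to 5 mm on some positions.

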